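Put the carved plaques away in the show case

ROBOT

A 7-joint arm with a two-finger parallel gripper is mounted at the origin on the work surface. World frame = base frame: x ahead of the robot, y to its left, z up, the work surface at z = 0. Lengths are in m, angles in rad, forces in N, time in s.
With the tool pointing down it reaches from about 0.425 to 0.825 m from the base axis. Payload 3.6 kg.
Tool frame: the origin (TCP) lies on the centre line of the jaws, within the pads' length; the fingertips stand 25 mm ahead of it and the grasp point (between the pads) lies 6 mm ahead of it; z points along the fingers, y is the line along which they close (so a half turn about z gives the same grasp; the last joint's range is limited). The gripper opens to 93 mm and grips with 3 to 60 N. Pads are 15 mm wide; open, the fingers measure 128 mm over their backs; the gripper's body (75 mm by 188 mm) begins 65 mm behind the grasp point.
Start: joints at [1.246, 0.615, -0.013, 1.423, 0.008, 1.103, -0.04], TCP at [0.191, -0.621, 0.244] pointing down, gripper open.
Joint ranges: [-3.12, 3.12], [-0.3, 2.06], [-1.34, 1.32], [0.26, 2.42], [-1.36, 4.5], [0.01, 1.98], [-2.84, 2.84]. Speed limits (rad/s): [2.79, 2.79, 3.14, 3.14, 3.14, 3.14, 3.14].

INTERFACE

Orientations are given as a unit quaternion [x, y, z, w].
In Python, from bench import robot gives the robot as it stands.
- The arm moves only by the tool move_arm, never from a script. Its argument "rows" is a list of rows, each a list of 7 numbers: the shift along the tool's x, y, z in cm, then the turn, a rotation vector about the tool's x, y, z in rad, then the opening, from 0 (shut) to 1 (fully open). In form: [[tx, ty, tz, rx, ry, rz, claw], ...]. A call has 1 to 5 rows; each row shifts and turns the commanded pose from where the row before left it, along the tool's axes as they then stand; what a row does not reach is not made up. A row lasts 1/12 s, in which the tool goes at most 41.7 mm and 7.16 degrees, less where a joint would pass 70% of its speed; a pose out of reach is approached as far as the arm can. A call is refused whole if a number of a shift passes 4.17 or a number of a turn 0.125, either way. A call with a gripper value outside its range is refused whole. The fingers move at their own pace and stop on an object; "newtons" is the grip in N (left out, the last holds). Time passes only in rows, so rows that do not move let the fingers close. It gives the time, the measured TCP pose, the force, the opening and the grip force at its end, in the units of the state.
- robot.get_state(): the state, without advancing time (a new reading comes with each control period).
- robot.get_image(name): name is "scene" or "top"; returns a dict with "img" (384x512x3 uint8, red, green, blue), "K" (3x3 intrinsics, pixels), "dist" ([k1, k2, p1, p2, k3] as OpenCV has them; the pictures are not rectified), "R" (3x3) and "t" (3): a world point X has camera coordinates R X + t. Camera axes: x right, y down, z forward; pixel columns grow to the right and rows downward; lengths in m; the calibration is good to about 2 mm. A picture is of the moment at which its call begins. There is no depth.
- robot.finish_job(): hands the job in; it is judged then, once.
Trained networks look in a picture, given as the dict that the camera call returned (one of the last four; its "shot" number tells which), for a name from the list of things; names that differ only in an ending like _2 or _b are one class to them, and where a whole thing is asked for, a point or a joint stands for the part that bears it (a point fixed in the world has none). Each returns a list of dicts, best first, with "score" (0 to 1); they miss things now and then, are a little off and sometimes report something else, mostly with a low value. They report only what shows in the picture. A call takes as long as a camera call. They do not tell look-alikes from the thing itself.
- robot.regions_of(picture, query): "pixels" (384x512 bool, what is visible of it) and "at" ([column, row] in pixels, amid what is visible of it).
- robot.pinpoint(picture, query): "at" ([column, row] in pixels: a listed point, or the origin of a listed thing).
The state is a dict: "t": time; "joints": joint angles; "joint_vel": joint speeds; "joint_efforts": joint torques, N m; "tool_pos": TCP position; "ee_rot": TCP orientation; "wrist_force": force on the tool from outside, world axes, zero at the start; "torque": the same for the moment, N m; "finger_gap": finger opening in m; "finger_force": force on a finger pad.
Only numpy, scipy, OpenCV 4.12 (cv2) and the standard library are available. Lean on these libraries where they do the work, as an engineer would, in place of code of your own. Each camera call takes 0.05 s, during which the arm holds its last target. There are 200 camera calls.

TASK

Put all the finished plaques away in the show case: swing the prop bar over by its red grip, past over-centre, so that it holds the lid open by itself, then lay every plaque gently and flat on the felt inside, carved face up, holding each one gently because the soft wood bruises. Then fold the prop bar back down all the way and press the lid's front down, no harder than needed, until it clicks fully shut; leave the mallet, the knife and the oil bottle where they are.

Things in the scene. Friction and masses are not known exactly. Their poses are not given: they have to be found in the camera images.
- case: Wooden show case fixed to the table, 190 mm deep (x), 320 mm wide (y), rim 60 mm high, walls 12 mm thick; the top of its blue felt floor is 12 mm above the table (inner room 166 x 296 mm). Origin: centre of its underside; front towards -x (the robot) at yaw 0; x, y and yaw vary. Its lid is hinged along the back (+x) edge and overhangs 22 mm in front, 15 mm at each side.
- lid (a joint): Lid hinge, rad: 0 or less fully shut, about 1.15 (66 deg, leaning over the back of the case) when propped. Clear pane in a dark 14 mm frame, 0.5 kg; a damper lets it sink slowly. A spring catch stops it ajar at about 0.05 (front 11 mm high), as at the start; a push of about 6 N on the front rail clicks it home onto springy felt buffers (about -0.01). Never press it with over 40 N.
- lid_front (a point): Middle of the top face of the lid's front rail (42 mm wide), the place to press: 191 mm in front of the hinge line, 14 mm above the lid's underside; about 74 mm above the table when shut. When propped, the lid's front edge is about 255 mm above the table.
- lid_hinge (a point): Middle of the lid's hinge line, at the top of the back edge of the case (95 mm behind its origin, 61 mm above the table). Its axes turn with the lid.
- prop (a joint): Hinge of the prop bar on the case's -y side, rad: 0 folded, grip to the front; grows as the grip swings up and over to the back (about the case's y axis, from -x over +z to +x); stop at 2.98. A roller at its end lifts the lid by its side overhang. Over-centre is at about 2.65: beyond 2.72 the lid's weight holds it, at or near the stop, before it the bar falls back. Needs about 5 N at the grip.
- prop_grip (a point): Centre of the prop's red grip, a round bar 16 mm thick and 100 mm long, parallel to the case's y axis and standing out beyond the bar; its centre is 53 mm outside the lid's edge. It travels on a circle of 88 mm radius about point prop_pivot; folded (joint 0) it stands 52 mm above the table, at the stop 82 mm. It may turn in the fingers.
- prop_pivot (a point): Point on the axis of the prop bar's hinge, level (along y) with the middle of the grip; 60 mm above the table. The circle of the grip lies in the case's x-z plane through it.
- plaque0_mid (a point): Centre of a carved plaque of pale lime wood with a dark leaf spray, 84 mm long (its x), 36 mm wide (y), 24 mm thick (z, carved face up), 40 to 80 g; 12 mm above what it lies on. Soft wood: squeezing it with more than about 40 N at each finger, or pushing it as hard against the case, bruises it. May be absent.
- plaque1_mid (a point): Centre of a carved plaque of dark walnut with a pale flower, 84 mm long (its x), 36 mm wide (y), 24 mm thick (z, carved face up), 40 to 80 g; 12 mm above what it lies on. Soft wood: squeezing it with more than about 40 N at each finger, or pushing it as hard against the case, bruises it. May be absent.
- plaque2_mid (a point): Centre of a carved plaque of black-stained wood with an ochre leaf spray, 84 mm long (its x), 36 mm wide (y), 24 mm thick (z, carved face up), 40 to 80 g; 12 mm above what it lies on. Soft wood: squeezing it with more than about 40 N at each finger, or pushing it as hard against the case, bruises it. May be absent.
- plaque3_mid (a point): Centre of a carved plaque of red-painted wood with a straw-coloured flower, 84 mm long (its x), 36 mm wide (y), 24 mm thick (z, carved face up), 40 to 80 g; 12 mm above what it lies on. Soft wood: squeezing it with more than about 40 N at each finger, or pushing it as hard against the case, bruises it. May be absent.
- mallet: Carver's mallet lying on the table: dark steel head, pale wooden handle, 175 mm long; bystander. Origin: on its underside, near the middle of its length.
- chisel: Carving knife lying on the table near the robot: pale wooden handle, blue blade, 195 mm long, 18 mm high; bystander. Origin: on its underside, near the middle.
- oil: Amber bottle of wood oil, 54 mm wide and 130 mm tall, standing behind; bystander. Origin: centre of its underside.
Things that resemble listed ones, but are neither listed nor needed, are in the scene too. Leave any blue, orange or turquoise look-alike of the part that bears plaque2_mid alone.

How it is judged:
On the way, in this order (a step that is already met when the one before it is completed fails the run):
1. the prop bar stands past over-centre and holds the lid open, with the robot's fingers off both (value of joint prop above 2.72 rad and value of joint lid above 1.05 rad and contact force between the fingers and prop below 0.3 N and contact force between the fingers and lid below 0.3 N), for 0.4 s.
2. every plaque lies flat in the case, released, with the lid still propped open (value of joint lid above 1 rad and value of joint prop above 2.72 rad and x of plaque0_mid in the frame of case between -0.08 and 0.08 m and y of plaque0_mid in the frame of case between -0.145 and 0.145 m and z of plaque0_mid in the frame of case between 0.018 and 0.03 m and angle between each of plaque0_mid, plaque1_mid, plaque2_mid, plaque3_mid's own z axis and vertical below 0.12 rad and contact force between the fingers and plaque0 below 0.3 N and x of plaque1_mid in the frame of case between -0.08 and 0.08 m and y of plaque1_mid in the frame of case between -0.145 and 0.145 m and z of plaque1_mid in the frame of case between 0.018 and 0.03 m and contact force between the fingers and plaque1 below 0.3 N and x of plaque2_mid in the frame of case between -0.08 and 0.08 m and y of plaque2_mid in the frame of case between -0.145 and 0.145 m and z of plaque2_mid in the frame of case between 0.018 and 0.03 m and contact force between the fingers and plaque2 below 0.3 N and x of plaque3_mid in the frame of case between -0.08 and 0.08 m and y of plaque3_mid in the frame of case between -0.145 and 0.145 m and z of plaque3_mid in the frame of case between 0.018 and 0.03 m and contact force between the fingers and plaque3 below 0.3 N), for 0.3 s.
At the end, for the whole second after the job is handed in: The lid is fully shut past its catch (joint under 0.012), the prop bar is folded down (joint under 0.12), and every plaque lies at rest inside the case, flat on the felt (centre 18 to 30 mm above the case's underside, tilt under 0.12 rad), face up (value of joint lid below 0.012 rad and value of joint prop below 0.12 rad and x of plaque0_mid in the frame of case between -0.08 and 0.08 m and y of plaque0_mid in the frame of case between -0.145 and 0.145 m and z of plaque0_mid in the frame of case between 0.018 and 0.03 m and angle between each of plaque0_mid, plaque1_mid, plaque2_mid, plaque3_mid's own z axis and vertical below 0.12 rad and contact force between the fingers and plaque0 below 0.3 N and linear speed of each of plaque0, plaque1, plaque2, plaque3 below 0.02 m/s and x of plaque1_mid in the frame of case between -0.08 and 0.08 m and y of plaque1_mid in the frame of case between -0.145 and 0.145 m and z of plaque1_mid in the frame of case between 0.018 and 0.03 m and contact force between the fingers and plaque1 below 0.3 N and x of plaque2_mid in the frame of case between -0.08 and 0.08 m and y of plaque2_mid in the frame of case between -0.145 and 0.145 m and z of plaque2_mid in the frame of case between 0.018 and 0.03 m and contact force between the fingers and plaque2 below 0.3 N and x of plaque3_mid in the frame of case between -0.08 and 0.08 m and y of plaque3_mid in the frame of case between -0.145 and 0.145 m and z of plaque3_mid in the frame of case between 0.018 and 0.03 m and contact force between the fingers and plaque3 below 0.3 N); the robot touches nothing.
It fails at once if a plaque is squeezed or pressed by the fingers with more than 80 N in all (the sum over both fingers) (contact force between the fingers and plaque0 above 80 N or contact force between the fingers and plaque1 above 80 N or contact force between the fingers and plaque2 above 80 N or contact force between the fingers and plaque3 above 80 N).
It fails at once if a plaque in the fingers is pushed against the case with more than 45 N ((contact force between plaque0 and case above 45 N and contact force between the fingers and plaque0 above 2 N) or (contact force between plaque1 and case above 45 N and contact force between the fingers and plaque1 above 2 N) or (contact force between plaque2 and case above 45 N and contact force between the fingers and plaque2 above 2 N) or (contact force between plaque3 and case above 45 N and contact force between the fingers and plaque3 above 2 N)).
It fails at once if the lid is pressed by the fingers with more than 40 N (contact force between the fingers and lid above 40 N).
It fails at once if the mallet, the knife or the oil bottle is moved more than 30 mm (distance of any of mallet, chisel, oil from where it was at the start of the episode above 0.03 m).
Of plaque0, plaque1, plaque2, plaque3 only 2 to 4 are there at a start; the rules pass over those that are not, and their reading is None.
At some moment in a run one of plaque0, plaque1, plaque2, plaque3 may be knocked a few centimetres aside while the robot is not near it.
Once in a run the grip may slacken for a moment while it holds something.
It also fails if it takes over 210 s, if anything falls off the work surface, if the arm or the gripper's body presses on something with over 40 N, if the wrist force passes 120 N, or if a joint passes its speed limit or range.

## Working session

There is one attempt and no reset: what is moved stays moved. The work goes in short steps, Python scripts to look and compute and a tool call to move; the robot and the scene stay as the last step left them, time stands still between calls to the robot, and variables do not carry over. Pictures are saved under pics/ and viewed, at most 17 in all, crops included, and the job is handed in when it is done.

Besides the shell and the picture viewer there is one more tool, called in YAML: its name, and indented under it one key for each argument. move_arm: Moves the arm, as the interface text tells. Its arguments: {"type":"object","properties":{"rows":{"type":"array","items":{"type":"array","items":{"type":"number"}}},"newtons":{"type":"number"}},"required":["rows"]}

```bash
mkdir -p pics; ls; cat > h.py <<'E'
import numpy as np, cv2
from bench import robot
def shot(n): return robot.get_image(n)
def save(p,f): cv2.imwrite('pics/'+f, cv2.cvtColor(p['img'],cv2.COLOR_RGB2BGR))
def ray(p,uv):
    K=np.array(p['K']);R=np.array(p['R']);t=np.array(p['t'])
    n=cv2.undistortPoints(np.array(uv,float).reshape(-1,1,2),K,np.array(p['dist'],float)).reshape(-1,2)
    d=np.c_[n,np.ones(len(n))]@R; return -R.T@t,d
def atz(p,uv,z):
    o,d=ray(p,uv); return o+d*((z-o[2])/d[:,2])[:,None]
def proj(p,X):
    K=np.array(p['K']);R=np.array(p['R']);t=np.array(p['t'])
    return cv2.projectPoints(np.array(X,float).reshape(-1,3),cv2.Rodrigues(R)[0],t,K,np.array(p['dist'],float))[0].reshape(-1,2)
def tri(ps,uvs):
    A=np.zeros((3,3));b=np.zeros(3)
    for p,uv in zip(ps,uvs):
        o,d=ray(p,uv);d=d[0]/np.linalg.norm(d[0]);M=np.eye(3)-np.outer(d,d);A+=M;b+=M@o
    return np.linalg.solve(A,b)
E
python3 - <<'E'
from h import *
np.set_printoptions(precision=4,suppress=True)
P={n:shot(n) for n in('scene','top')}
for n,p in P.items():
    save(p,n+'0.png'); print(n,'cam',-np.array(p['R']).T@np.array(p['t']))
z={'plaque0_mid':.012,'plaque1_mid':.012,'plaque2_mid':.012,'plaque3_mid':.012,'case':0,'lid_front':.085,'lid_hinge':.061,'prop_grip':.052,'prop_pivot':.06,'mallet':0,'chisel':0,'oil':0}
for q,h in z.items():
    for n,p in P.items():
        for r in robot.pinpoint(p,q)[:3]: print(q,n,round(r['score'],2),np.round(r['at'],1),atz(p,r['at'],h)[0])
print(robot.get_state())
E
```

```text
pics
scene cam [ 1.1928 -0.1243  0.9846]
top cam [0.3513 0.0949 1.0089]
plaque1_mid scene 0.81 [300.6 168.4] [0.4663 0.2457 0.012 ]
plaque1_mid scene 0.25 [212.  224.1] [ 0.6002 -0.0933  0.012 ]
plaque1_mid top 0.93 [191.7 218. ] [0.4578 0.2475 0.012 ]
plaque1_mid top 0.48 [404.2 223.2] [ 0.429  -0.3102  0.012 ]
plaque2_mid scene 0.73 [313.  202.3] [0.6097 0.2354 0.012 ]
plaque2_mid scene 0.64 [353.2 178.8] [0.5577 0.4018 0.012 ]
plaque2_mid scene 0.59 [352.4 141.7] [0.399  0.4733 0.012 ]
plaque2_mid top 0.97 [108.1 243.8] [0.3964 0.4644 0.012 ]
plaque2_mid top 0.91 [151.  228.3] [0.4337 0.3538 0.012 ]
plaque2_mid top 0.64 [196.5 167.4] [0.5939 0.2349 0.012 ]
case top 0.57 [311.1 186.9] [ 0.5346 -0.0725  0.    ]
lid_front scene 0.82 [206.8 170.2] [ 0.4461 -0.0705  0.085 ]
lid_front top 0.81 [317.  220.5] [ 0.4358 -0.0681  0.085 ]
lid_hinge scene 0.84 [216.4 220.2] [ 0.6205 -0.0796  0.061 ]
lid_hinge top 0.82 [314.2 146. ] [ 0.6309 -0.0764  0.061 ]
lid_hinge top 0.3 [188.2 216.4] [0.4568 0.2487 0.061 ]
prop_grip scene 0.46 [137.4 185.3] [ 0.418  -0.2964  0.052 ]
prop_grip top 0.65 [408.6 220.4] [ 0.4326 -0.3059  0.052 ]
mallet scene 0.64 [316.6 250.7] [0.7685 0.1871 0.    ]
mallet top 0.53 [189.8 220.1] [0.4537 0.2544 0.    ]
chisel scene 0.58 [290.2 139.9] [0.3181 0.2605 0.    ]
chisel top 0.65 [187.6 274.8] [0.3122 0.2597 0.    ]
oil scene 0.94 [245.6 267.3] [ 0.7614 -0.0298  0.    ]
{'t': 1.3, 'joints': array([ 1.2465,  0.6148, -0.0126,  1.4234,  0.0081,  1.1034, -0.0404]), 'joint_vel': array([-0.0006, -0.0008,  0.0005,  0.0017,  0.0002,  0.0004,  0.001 ]), 'joint_efforts': array([  0.0003, -45.8814,   0.209 , -16.6026,  -0.0611,   0.0134,
         0.    ]), 'tool_pos': array([ 0.1907, -0.6214,  0.2437]), 'ee_rot': array([0.9889, 0.1484, 0.    , 0.    ]), 'wrist_force': array([-0.9718,  0.9616,  0.4616]), 'torque': array([-0.0109,  0.0225, -0.0066]), 'finger_force': 0.0, 'finger_gap': 0.0929093091721574}
```

View pictures.

View pics/scene0.png

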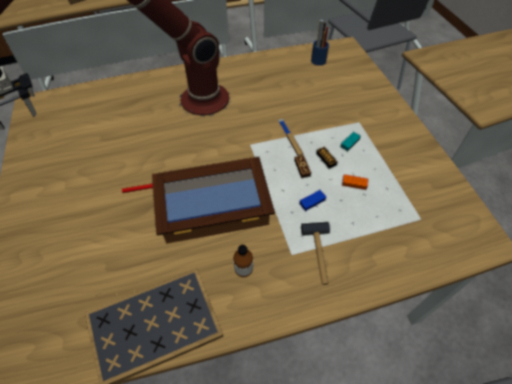

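View pics/top0.png

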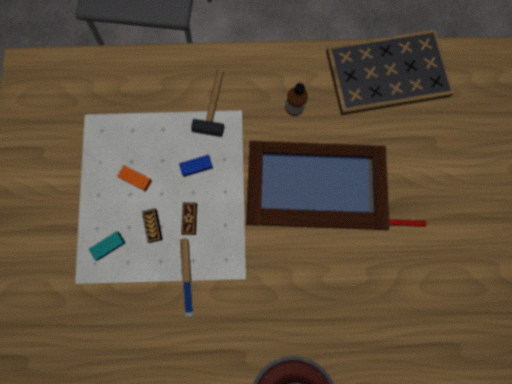

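```bash
cat > m.py <<'E'
from h import *
np.set_printoptions(precision=4,suppress=True)
def rect(p,mask,z):
    c,_=cv2.findContours(mask.astype(np.uint8),cv2.RETR_EXTERNAL,cv2.CHAIN_APPROX_NONE)
    c=max(c,key=len).reshape(-1,2)
    w=atz(p,c,z)[:,:2]
    (cx,cy),(a,b),ang=cv2.minAreaRect((w*1000).astype(np.float32))
    if a<b: a,b,ang=b,a,ang+90
    return np.array([cx/1000,cy/1000]),(round(a),round(b)),((ang+90)%180)-90  # centre, sizes mm, long axis angle deg
E
python3 - <<'E'
from m import *
P=[shot('scene'),shot('top')]
for q,z in (('plaque0_mid',.024),('plaque1_mid',.024),('plaque2_mid',.024),('plaque3_mid',.024),('lid_front',.078),('prop_grip',.052)):
    for p in P:
        for r in robot.regions_of(p,q)[:3]:
            if r['score']<.4: continue
            m=r['pixels']; print(q,r['score'],m.sum(),r['at'],p['img'][m].mean(0),*rect(p,m,z))
for q in('lid_front','lid_hinge','prop_grip','prop_pivot','case','plaque1_mid'):
    rs=[robot.pinpoint(p,q) for p in P]
    if all(rs): X=tri(P,[r[0]['at'] for r in rs]); print(q,X,[proj(p,X)[0]-r[0]['at'] for p,r in zip(P,rs)])
E
```

```text
plaque1_mid 0.75 234 [301.9, 168.1] [84.2179 63.7009 43.6453] [0.4674 0.2503] (93, 40) -5.215934753417969
plaque1_mid 0.55 499 [189.2, 214.8] [71.986  54.2345 39.2525] [0.457  0.2525] (84, 40) -2.7802658081054688
plaque2_mid 0.79 350 [313.7, 199.7] [ 40.0286  67.2    135.1543] [0.6071 0.2326] (95, 48) -75.83168983459473
plaque2_mid 0.73 8152 [206.0, 198.2] [72.1189 62.9449 63.2853] [ 0.5029 -0.122 ] (469, 282) 85.93915557861328
plaque2_mid 0.67 317 [328.9, 154.5] [84.6246 74.8013 56.3596] [0.452  0.3469] (101, 56) 14.838449478149414
plaque2_mid 0.87 575 [107.5, 243.7] [34.6991 94.88   93.4643] [0.3925 0.4635] (89, 43) -59.90966987609863
plaque2_mid 0.84 452 [133.3, 177.1] [146.9204  73.2765  31.6881] [0.5693 0.3985] (92, 38) 62.02043533325195
plaque2_mid 0.56 488 [149.5, 224.6] [72.8934 57.2725 36.0963] [0.4423 0.3477] (85, 41) 13.546819686889648
lid_front 0.92 7061 [207.4, 196.1] [72.9731 67.0592 70.246 ] [ 0.5318 -0.0748] (351, 233) 86.39753723144531
lid_front 0.71 11689 [315.1, 188.0] [56.4938 52.2454 57.7546] [ 0.5272 -0.0757] (354, 216) 86.26837921142578
prop_grip 0.71 130 [136.0, 188.1] [136.2077  32.7923  20.9769] [ 0.4281 -0.2985] (90, 21) 86.01593017578125
prop_grip 0.47 228 [407.5, 222.6] [104.2982  23.6272  16.9561] [ 0.4275 -0.3027] (89, 16) 85.90074920654297
lid_hinge [ 0.6325 -0.0868  0.0605] [array([2.4121, 0.0519]), array([2.7007, 0.455 ])]
prop_grip [ 0.4257 -0.2988  0.0499] [array([-0.4691, -0.0874]), array([-0.6246, -0.1011])]
prop_pivot [0.4219 0.272  0.122 ] [array([14.2421, -3.9362]), array([21.166 ,  2.8675])]
case [0.5271 0.0602 0.2928] [array([-35.7912,  -6.8533]), array([-45.7522, -20.5802])]
plaque1_mid [0.4638 0.2587 0.0083] [array([ 0.3756, -0.0499]), array([0.484 , 0.1205])]
```

```bash
cat > plan.py <<'E'
import sys,numpy as np
from scipy.spatial.transform import Rotation as Ro
from bench import robot
def plan(stages,pose=None):
    """stages: (xyz, angle of tool y (rad), claw, step m); tool kept pointing down"""
    s=robot.get_state()
    p,R=(np.array(s['tool_pos']),Ro.from_quat(s['ee_rot'])) if pose is None else pose
    for xyz,a,claw,step in stages:
        y=np.array([np.cos(a),np.sin(a),0]);z=np.array([0,0,-1.]);T=Ro.from_matrix(np.c_[np.cross(y,z),y,z])
        w=(R.inv()*T).as_rotvec();d=np.array(xyz)-p
        n=max(1,int(np.ceil(max(np.linalg.norm(d)/step,np.linalg.norm(w)/.12))));rows=[]
        for i in range(n):
            t=np.round(R.inv().apply((np.array(xyz)-p)/(n-i))*100,2);r=np.round((R.inv()*T).as_rotvec()/(n-i),3)
            p=p+R.apply(t/100);R=R*Ro.from_rotvec(r);rows.append([*t.tolist(),*r.tolist(),claw])
        for i in range(0,n,5): print(str(rows[i:i+5]).replace(' ',''))
        print('--')
    return p,R
E
python3 - <<'E'
from plan import *
plan([((.4265,-.309,.16),-.066,1,.032),((.4265,-.309,.058),-.066,1,.03)])
E
```

```text
[[2.44,-1.76,0.64,-0.0,-0.0,-0.093,1],[2.59,-1.53,0.64,-0.0,-0.0,-0.093,1],[2.72,-1.28,0.64,-0.0,-0.0,-0.093,1],[2.83,-1.03,0.64,-0.0,-0.0,-0.093,1],[2.91,-0.76,0.65,-0.0,-0.0,-0.093,1]]
[[2.97,-0.48,0.64,-0.0,-0.0,-0.093,1],[3.0,-0.21,0.65,-0.0,-0.0,-0.093,1],[3.01,0.07,0.64,-0.0,-0.0,-0.093,1],[2.99,0.35,0.65,-0.0,-0.0,-0.093,1],[2.95,0.63,0.64,-0.0,-0.0,-0.092,1]]
[[2.87,0.9,0.65,-0.0,-0.0,-0.093,1],[2.78,1.16,0.64,-0.0,-0.0,-0.092,1],[2.66,1.42,0.65,0.0,-0.0,-0.093,1]]
--
[[-0.0,-0.0,2.55,0.0,-0.0,0.0,1],[-0.0,-0.0,2.55,0.0,-0.0,0.0,1],[-0.0,-0.0,2.55,0.0,-0.0,0.0,1],[-0.0,-0.0,2.55,0.0,-0.0,0.0,1]]
--
```

move_arm:
  rows:
    - [2.44,-1.76,0.64,0,0,-0.093,1]
    - [2.59,-1.53,0.64,0,0,-0.093,1]
    - [2.72,-1.28,0.64,0,0,-0.093,1]
    - [2.83,-1.03,0.64,0,0,-0.093,1]
    - [2.91,-0.76,0.65,0,0,-0.093,1]
  newtons: 30

```text
t: 3.02
tool_pos: [0.2821, -0.5002, 0.2115]
ee_rot: [0.927, 0.374, 0.0, 0.0]
wrist_force: [0.3, -0.0, 0.7]
finger_gap: 0.0931
finger_force: 0.0
```

move_arm:
  rows:
    - [2.97,-0.48,0.64,0,0,-0.093,1]
    - [3.0,-0.21,0.65,0,0,-0.093,1]
    - [3.01,0.07,0.64,0,0,-0.093,1]
    - [2.99,0.35,0.65,0,0,-0.093,1]
    - [2.95,0.63,0.64,0,0,-0.092,1]

```text
t: 3.43
tool_pos: [0.3727, -0.3801, 0.1794]
ee_rot: [0.816, 0.577, 0.0, 0.0]
wrist_force: [0.1, -0.5, 0.1]
finger_gap: 0.093
finger_force: 0.0
```

move_arm:
  rows:
    - [2.87,0.9,0.65,0,0,-0.093,1]
    - [2.78,1.16,0.64,0,0,-0.092,1]
    - [2.66,1.42,0.65,0,0,-0.093,1]
    - [0,0,0,0,0,0,1]
    - [0,0,0,0,0,0,1]

```text
t: 3.85
tool_pos: [0.4277, -0.3073, 0.1599]
ee_rot: [0.729, 0.685, 0.0, -0.0]
wrist_force: [-0.9, -1.6, 0.5]
finger_gap: 0.0928
finger_force: 0.0
```

```bash
python3 - <<'E'
from m import *
s=robot.get_state();print(s['tool_pos'],s['ee_rot'],s['wrist_force'])
P=[shot('scene'),shot('top')];save(P[0],'s1.png')
for p in P:
    for r in robot.regions_of(p,'prop_grip')[:1]+[]: print(r['score'],r['pixels'].sum(),*rect(p,r['pixels'],.052))
from plan import plan
plan([((.4265,-.309,.058),-.066,1,.03)])
E
```

```text
[ 0.4277 -0.3073  0.1599] [ 0.7287  0.6848  0.0004 -0.0002] [-0.9259 -1.6195  0.5337]
0.5 149 [ 0.4276 -0.297 ] (93, 24) 80.52262115478516
0.64 216 [ 0.4273 -0.3026] (89, 16) 86.19424438476562
[[0.05,0.02,2.55,-0.0,0.0,-0.001,1],[0.05,0.02,2.55,-0.0,0.0,-0.001,1],[0.05,0.02,2.56,-0.0,0.001,-0.001,1],[0.05,0.03,2.55,-0.0,0.0,-0.0,1]]
--
```

move_arm:
  rows:
    - [0.05,0,2.55,0,0,0,1]
    - [0.05,0,2.55,0,0,0,1]
    - [0.05,0,2.55,0,0,0,1]
    - [0,0,2.55,0,0,0,1]
    - [0,0,0,0,0,0,1]

```text
t: 4.47
tool_pos: [0.4232, -0.3074, 0.0543]
ee_rot: [0.731, 0.682, -0.002, -0.004]
wrist_force: [-1.8, 0.9, -0.2]
finger_gap: 0.0932
finger_force: 0.0
```

move_arm:
  rows:
    - [0,0,0,0,0,0,0]
    - [0,0,0,0,0,0,0]
    - [0,0,0,0,0,0,0]
    - [0,0,0,0,0,0,0]
    - [0,0,0,0,0,0,0]
  newtons: 25

```text
t: 4.88
tool_pos: [0.4272, -0.3081, 0.0592]
ee_rot: [0.73, 0.683, 0.0, 0.001]
wrist_force: [0.0, 0.5, 0.2]
finger_gap: 0.0642
finger_force: 0.0
```

move_arm:
  rows:
    - [0,0,0,0,0,0,0]
    - [0,0,0,0,0,0,0]
    - [0,0,0,0,0,0,0]
    - [0,0,0,0,0,0,0]

```text
t: 5.22
tool_pos: [0.4266, -0.3075, 0.058]
ee_rot: [0.73, 0.683, 0.0, 0.0]
wrist_force: [0.3, 0.7, 0.1]
finger_gap: 0.0375
finger_force: 0.0
```

move_arm:
  rows:
    - [0,0,0,0,0,0,0]
    - [0,0,0,0,0,0,0]
    - [0,0,0,0,0,0,0]
    - [0,0,0,0,0,0,0]
    - [0,0,0,0,0,0,0]

```text
t: 5.63
tool_pos: [0.4279, -0.3076, 0.0582]
ee_rot: [0.73, 0.684, 0.001, 0.001]
wrist_force: [1.7, 0.6, -0.7]
finger_gap: 0.015
finger_force: 25.0
```

```bash
python3 - <<'E'
import numpy as np
s=np.array
# circle in tool frame: tool y=case x, tool z=down
q=np.linspace(0,3.0,41); P=lambda q:s([-88*np.cos(q-.091),88*np.sin(q-.091)])
d=np.diff(np.array([P(a) for a in q]),axis=0)/10
r=[[0,round(a,2),round(-b,2),0,0,0,0] for a,b in d]
for i in range(0,40,5): print(r[i:i+5])
from bench import robot
t=robot.get_state();print(t['tool_pos'],t['finger_gap'],t['finger_force'],t['wrist_force'])
E
```

```text
[[0, np.float64(-0.04), np.float64(-0.66), 0, 0, 0, 0], [0, np.float64(0.01), np.float64(-0.66), 0, 0, 0, 0], [0, np.float64(0.06), np.float64(-0.66), 0, 0, 0, 0], [0, np.float64(0.11), np.float64(-0.65), 0, 0, 0, 0], [0, np.float64(0.16), np.float64(-0.64), 0, 0, 0, 0]]
[[0, np.float64(0.21), np.float64(-0.63), 0, 0, 0, 0], [0, np.float64(0.25), np.float64(-0.61), 0, 0, 0, 0], [0, np.float64(0.3), np.float64(-0.59), 0, 0, 0, 0], [0, np.float64(0.34), np.float64(-0.56), 0, 0, 0, 0], [0, np.float64(0.38), np.float64(-0.54), 0, 0, 0, 0]]
[[0, np.float64(0.42), np.float64(-0.51), 0, 0, 0, 0], [0, np.float64(0.46), np.float64(-0.47), 0, 0, 0, 0], [0, np.float64(0.49), np.float64(-0.44), 0, 0, 0, 0], [0, np.float64(0.53), np.float64(-0.4), 0, 0, 0, 0], [0, np.float64(0.55), np.float64(-0.36), 0, 0, 0, 0]]
[[0, np.float64(0.58), np.float64(-0.32), 0, 0, 0, 0], [0, np.float64(0.6), np.float64(-0.27), 0, 0, 0, 0], [0, np.float64(0.62), np.float64(-0.23), 0, 0, 0, 0], [0, np.float64(0.64), np.float64(-0.18), 0, 0, 0, 0], [0, np.float64(0.65), np.float64(-0.13), 0, 0, 0, 0]]
[[0, np.float64(0.
[... 458 characters left out ...]
0], [0, np.float64(0.56), np.float64(0.35), 0, 0, 0, 0]]
[[0, np.float64(0.53), np.float64(0.39), 0, 0, 0, 0], [0, np.float64(0.5), np.float64(0.43), 0, 0, 0, 0], [0, np.float64(0.47), np.float64(0.46), 0, 0, 0, 0], [0, np.float64(0.44), np.float64(0.5), 0, 0, 0, 0], [0, np.float64(0.4), np.float64(0.53), 0, 0, 0, 0]]
[[0, np.float64(0.36), np.float64(0.56), 0, 0, 0, 0], [0, np.float64(0.31), np.float64(0.58), 0, 0, 0, 0], [0, np.float64(0.27), np.float64(0.6), 0, 0, 0, 0], [0, np.float64(0.22), np.float64(0.62), 0, 0, 0, 0], [0, np.float64(0.18), np.float64(0.64), 0, 0, 0, 0]]
[ 0.42790535 -0.30755748  0.05816835] 0.014955644202221717 24.999753534793854 [ 1.72996772  0.59974589 -0.74020419]
```

move_arm:
  rows:
    - [0,-0.04,-0.66,0,0,0,0]
    - [0,0.01,-0.66,0,0,0,0]
    - [0,0.06,-0.66,0,0,0,0]
    - [0,0.11,-0.65,0,0,0,0]
    - [0,0.16,-0.64,0,0,0,0]
  newtons: 35

```text
t: 6.05
tool_pos: [0.4302, -0.3077, 0.0908]
ee_rot: [0.73, 0.684, 0.001, 0.0]
wrist_force: [5.9, -1.8, -9.0]
finger_gap: 0.0148
finger_force: 35.0
```

move_arm:
  rows:
    - [0,0.21,-0.63,0,0,0,0]
    - [0,0.25,-0.61,0,0,0,0]
    - [0,0.3,-0.59,0,0,0,0]
    - [0,0.34,-0.56,0,0,0,0]
    - [0,0.38,-0.54,0,0,0,0]

```text
t: 6.47
tool_pos: [0.4419, -0.3084, 0.1196]
ee_rot: [0.73, 0.683, -0.002, -0.003]
wrist_force: [-0.5, -1.3, -9.2]
finger_gap: 0.0148
finger_force: 35.0
```

move_arm:
  rows:
    - [0,0.42,-0.51,0,0,0,0]
    - [0,0.46,-0.47,0,0,0,0]
    - [0,0.49,-0.44,0,0,0,0]
    - [0,0.53,-0.4,0,0,0,0]
    - [0,0.55,-0.36,0,0,0,0]

```text
t: 6.88
tool_pos: [0.4599, -0.3099, 0.1412]
ee_rot: [0.731, 0.682, -0.006, -0.008]
wrist_force: [-14.7, 1.0, 5.2]
finger_gap: 0.0153
finger_force: 35.0
```

move_arm:
  rows:
    - [0,0.58,-0.32,0,0,0,0]
    - [0,0.6,-0.27,0,0,0,0]
    - [0,0.62,-0.23,0,0,0,0]
    - [0,0.64,-0.18,0,0,0,0]
    - [0,0.65,-0.13,0,0,0,0]

```text
t: 7.3
tool_pos: [0.4903, -0.3122, 0.1565]
ee_rot: [0.731, 0.682, -0.007, -0.008]
wrist_force: [-15.0, 3.8, 23.3]
finger_gap: 0.015
finger_force: 35.0
```

move_arm:
  rows:
    - [0,0.65,-0.08,0,0,0,0]
    - [0,0.66,-0.03,0,0,0,0]
    - [0,0.66,0.02,0,0,0,0]
    - [0,0.66,0.07,0,0,0,0]
    - [0,0.65,0.12,0,0,0,0]

```text
t: 7.72
tool_pos: [0.531, -0.3146, 0.1555]
ee_rot: [0.73, 0.683, -0.002, -0.001]
wrist_force: [-6.6, 1.1, 8.5]
finger_gap: 0.015
finger_force: 35.0
```

move_arm:
  rows:
    - [0,0.64,0.16,0,0,0,0]
    - [0,0.63,0.21,0,0,0,0]
    - [0,0.61,0.26,0,0,0,0]
    - [0,0.59,0.3,0,0,0,0]
    - [0,0.56,0.35,0,0,0,0]

```text
t: 8.13
tool_pos: [0.561, -0.3165, 0.1415]
ee_rot: [0.73, 0.683, -0.002, -0.001]
wrist_force: [-5.6, 1.0, 4.5]
finger_gap: 0.0154
finger_force: 35.0
```

move_arm:
  rows:
    - [0,0.53,0.39,0,0,0,0]
    - [0,0.5,0.43,0,0,0,0]
    - [0,0.47,0.46,0,0,0,0]
    - [0,0.44,0.5,0,0,0,0]
    - [0,0.4,0.53,0,0,0,0]

```text
t: 8.55
tool_pos: [0.5843, -0.318, 0.1181]
ee_rot: [0.73, 0.683, -0.002, -0.002]
wrist_force: [-5.8, 1.0, 5.0]
finger_gap: 0.0153
finger_force: 35.0
```

move_arm:
  rows:
    - [0,0.36,0.56,0,0,0,0]
    - [0,0.31,0.58,0,0,0,0]
    - [0,0.27,0.6,0,0,0,0]
    - [0,0.22,0.62,0,0,0,0]
    - [0,0.1,0.4,0,0,0,0]

```text
t: 8.97
tool_pos: [0.5985, -0.3189, 0.0896]
ee_rot: [0.73, 0.683, -0.0, -0.0]
wrist_force: [-2.8, 0.8, 4.0]
finger_gap: 0.0149
finger_force: 35.0
```

move_arm:
  rows:
    - [0,0,0,0,0,0,0]
    - [0,0,0,0,0,0,0]
    - [0,0,0,0,0,0,0]

```text
t: 9.22
tool_pos: [0.5988, -0.3189, 0.0883]
ee_rot: [0.73, 0.683, 0.0, 0.0]
wrist_force: [0.2, -0.8, -1.7]
finger_gap: 0.0153
finger_force: 35.0
```

```bash
python3 - <<'E'
from m import *
p=shot('scene');save(p,'s2.png');print(robot.get_state()['wrist_force'])
E
```

```text
[-0.4496 -0.6242 -3.9136]
```

View pics/s2.png

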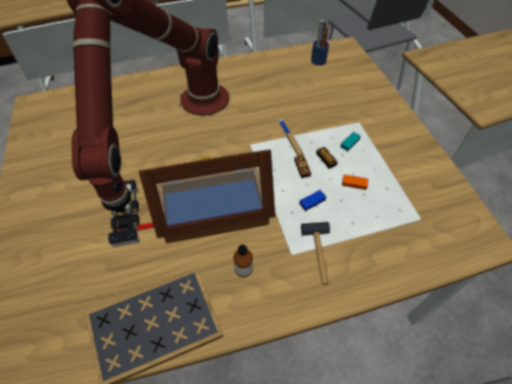

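move_arm:
  rows:
    - [0,0,0,0,0,0,0.6]
    - [0,0,0,0,0,0,0.6]
    - [0,0,0,0,0,0,0.6]
    - [0,0,0,0,0,0,0.6]
    - [0,0,0,0,0,0,0.6]
  newtons: 20

```text
t: 9.68
tool_pos: [0.5991, -0.3188, 0.089]
ee_rot: [0.73, 0.683, 0.0, 0.001]
wrist_force: [-0.5, 0.0, 0.2]
finger_gap: 0.0439
finger_force: 0.0
```

move_arm:
  rows:
    - [0,0,0,0,0,0,0.6]
    - [0,0,-2,0,0,0,0.6]
    - [0,0,-3,0,0,0,0.6]
    - [0,0,-3,0,0,0,0.6]
    - [0,0,-3,0,0,0,0.6]

```text
t: 10.1
tool_pos: [0.5984, -0.3187, 0.1997]
ee_rot: [0.73, 0.683, 0.0, -0.0]
wrist_force: [0.9, 0.8, 1.1]
finger_gap: 0.0557
finger_force: 0.0
```

```bash
python3 - <<'E'
from m import *
P=[shot('scene'),shot('top')];save(P[1],'t3.png');
for q in('lid_front','lid_hinge','prop_grip','plaque1_mid','plaque2_mid'):
    for p in P:
        for r in robot.pinpoint(p,q)[:3]: print(q,round(r['score'],2),r['at'],atz(p,r['at'],.012)[0])
for q in('plaque1_mid','plaque2_mid'):
    for p in P:
        for r in robot.regions_of(p,q)[:4]: print(q,r['score'],*rect(p,r['pixels'],.024))
s=robot.get_state();print(s['tool_pos'],s['joints'],s['finger_gap'])
from plan import plan
plan([((.60,-.32,.32),-.066,.6,.035),((.45,-.25,.32),-.066,1,.035),((.453,.25,.20),1.51,1,.035)])
E
```

```text
lid_front 0.81 [203.9, 170.4] [ 0.3836 -0.0758  0.012 ]
lid_front 0.64 [331.2, 150.4] [ 0.6318 -0.1309  0.012 ]
lid_hinge 0.81 [215.5, 223.1] [ 0.5996 -0.0822  0.012 ]
lid_hinge 0.8 [316.4, 148.3] [ 0.6387 -0.0909  0.012 ]
prop_grip 0.48 [133.7, 227.7] [ 0.5473 -0.33    0.012 ]
prop_grip 0.43 [408.5, 151.8] [ 0.6225 -0.3417  0.012 ]
plaque1_mid 0.5 [303.5, 163.8] [0.4496 0.2625 0.012 ]
plaque1_mid 0.58 [187.6, 214.9] [0.4663 0.2583 0.012 ]
plaque2_mid 0.64 [312.2, 201.7] [0.6068 0.2338 0.012 ]
plaque2_mid 0.63 [348.7, 142.7] [0.3999 0.4579 0.012 ]
plaque2_mid 0.56 [355.3, 180.4] [0.5659 0.4058 0.012 ]
plaque2_mid 0.76 [151.3, 230.1] [0.429  0.3529 0.012 ]
plaque2_mid 0.68 [108.8, 243.6] [0.3969 0.4626 0.012 ]
plaque1_mid 0.7 [0.4668 0.2499] (97, 41) -2.3570098876953125
plaque1_mid 0.97 [0.457 0.254] (84, 39) -0.00334930419921875
plaque2_mid 0.74 [0.6072 0.2324] (91, 45) -76.54032230377197
plaque2_mid 0.61 [0.4508 0.3479] (96, 47) 8.89949893951416
plaque2_mid 0.57 [0.4024 0.46  ] (98, 44) -58.077463150024414
plaque2_mid 0.92 [0.5981 0.2348] (84, 42) -73.75335884094238
plaque2_mid 0.69
[... 404 characters left out ...]
,-0.0,0.0,0.6]]
--
[[1.2,-3.09,0.0,-0.0,-0.0,0.0,1],[1.2,-3.09,0.0,-0.0,-0.0,0.0,1],[1.2,-3.08,0.0,-0.0,-0.0,0.0,1],[1.2,-3.09,0.0,-0.0,-0.0,0.0,1],[1.2,-3.08,0.0,-0.0,-0.0,0.0,1]]
--
[[3.33,-0.2,0.8,-0.0,-0.0,-0.105,1],[3.33,0.15,0.8,-0.0,-0.0,-0.105,1],[3.3,0.5,0.8,0.0,-0.0,-0.105,1],[3.22,0.84,0.8,0.0,-0.0,-0.105,1],[3.12,1.17,0.8,0.0,-0.0,-0.105,1]]
[[2.98,1.5,0.8,0.0,-0.0,-0.105,1],[2.81,1.8,0.8,0.0,-0.0,-0.105,1],[2.6,2.08,0.8,0.0,-0.0,-0.105,1],[2.37,2.34,0.8,0.0,-0.0,-0.105,1],[2.11,2.58,0.8,0.0,-0.0,-0.105,1]]
[[1.83,2.79,0.8,0.0,-0.0,-0.105,1],[1.52,2.96,0.8,0.0,-0.0,-0.105,1],[1.21,3.11,0.8,0.0,-0.0,-0.105,1],[0.87,3.21,0.81,0.0,-0.0,-0.105,1],[0.54,3.29,0.8,0.0,-0.0,-0.106,1]]
--
```

View pics/t3.png

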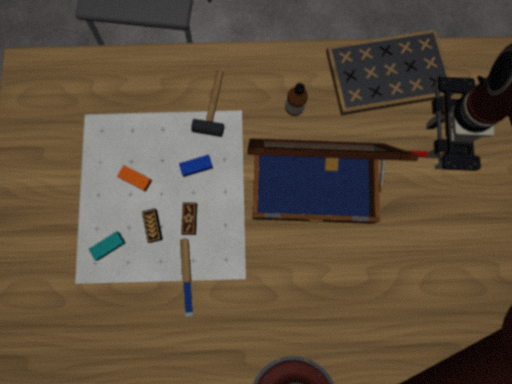

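```bash
python3 - <<'E'
from m import *
p=shot('top');s=shot('scene')
a=cv2.resize(p['img'][125:235,235:435],(800,440),interpolation=2);b=cv2.resize(s['img'][145:250,120:290],(800,494),interpolation=2)
cv2.imwrite('pics/z3.png',cv2.resize(np.vstack([a,b]),(480,560))[:,:,::-1])
for n,q in((n,q) for n in(p,s) for q in('plaque0_mid','plaque3_mid')):
    print(q,[(r['score'],r['at']) for r in robot.pinpoint(n,q)],[(r['score'],r['at'],r['pixels'].sum()) for r in robot.regions_of(n,q)])
print(atz(p,[[325,158],[339,158],[339,170],[325,170],[332,164]],.036),atz(p,[332,164],.015))
E
```

```text
plaque0_mid [] []
plaque3_mid [] [(0.69, [213.3, 119.0], np.int64(831)), (0.69, [188.7, 278.4], np.int64(585)), (0.29, [328.1, 149.4], np.int64(2881))]
plaque0_mid [] []
plaque3_mid [] []
[[ 0.6047 -0.1076  0.036 ]
 [ 0.6037 -0.1447  0.036 ]
 [ 0.5712 -0.1424  0.036 ]
 [ 0.5722 -0.1056  0.036 ]
 [ 0.5879 -0.1251  0.036 ]] [[ 0.593  -0.1298  0.015 ]]
```

View pics/z3.png

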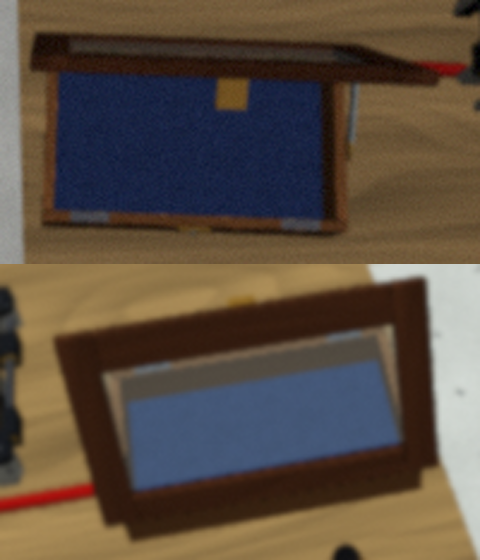

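```bash
python3 - <<'E'
from m import *
p=shot('top');s=shot('scene')
O=np.array([.540,-.076]);ex=np.array([.9978,-.066]);ey=np.array([.066,.9978])
for z in(.23,.255):
    w=atz(p,[[325,158],[338,158],[338,170.8],[325,170.8],[290,156],[370,160]],z)[:,:2]-O
    print(z,np.c_[w@ex,w@ey])
# case frame check: rim outer corners in the top view predicted (z=.06)
X=[np.r_[O+a*ex+b*ey,.06] for a in(-.095,.095) for b in(-.16,.16)]
print(proj(p,X))
E
```

```text
0.23 [[ 0.0135  0.0097]
 [ 0.0146 -0.0179]
 [-0.0132 -0.0178]
 [-0.0143  0.0096]
 [ 0.0149  0.0838]
 [ 0.013  -0.0857]]
0.255 [[ 0.0067  0.0144]
 [ 0.0078 -0.0122]
 [-0.0191 -0.0121]
 [-0.0202  0.0144]
 [ 0.008   0.0862]
 [ 0.0062 -0.0779]]
[[379.539  220.1226]
 [251.8016 215.1828]
 [377.8247 147.0402]
 [254.663  142.2283]]
```

```bash
python3 - <<'E'
from plan import *
plan([((.60,-.32,.32),-.066,.6,.035),((.45,-.25,.32),-.066,1,.035),((.436,.253,.14),1.527,1,.035)])
E
```

```text
[[-0.02,0.04,-3.04,0.0,0.0,0.0,0.6],[-0.03,0.04,-3.03,0.0,0.0,0.0,0.6],[-0.02,0.04,-3.04,0.0,0.0,0.0,0.6],[-0.03,0.04,-3.03,0.0,0.0,0.0,0.6]]
--
[[1.2,-3.09,-0.0,0.0,0.0,0.0,1],[1.2,-3.09,-0.0,0.0,0.0,0.0,1],[1.2,-3.08,-0.0,0.0,0.0,0.0,1],[1.2,-3.09,-0.0,0.0,0.0,0.0,1],[1.2,-3.08,-0.0,0.0,0.0,0.0,1]]
--
[[3.13,-0.29,1.12,0.0,0.0,-0.1,1],[3.14,0.02,1.13,0.0,0.0,-0.1,1],[3.13,0.33,1.12,0.0,0.0,-0.099,1],[3.08,0.64,1.13,0.0,0.0,-0.1,1],[3.0,0.95,1.12,0.0,0.0,-0.099,1]]
[[2.89,1.24,1.13,0.0,0.0,-0.1,1],[2.75,1.52,1.12,0.0,0.0,-0.099,1],[2.59,1.78,1.13,0.0,0.0,-0.1,1],[2.4,2.03,1.12,0.0,0.0,-0.099,1],[2.19,2.26,1.13,-0.0,0.0,-0.1,1]]
[[1.95,2.47,1.12,-0.0,0.0,-0.099,1],[1.7,2.65,1.13,-0.0,0.0,-0.1,1],[1.42,2.8,1.12,-0.0,0.0,-0.099,1],[1.14,2.93,1.13,-0.0,0.0,-0.1,1],[0.84,3.03,1.12,-0.0,0.0,-0.099,1]]
[[0.54,3.11,1.13,-0.0,0.0,-0.1,1]]
--
```

move_arm:
  rows:
    - [0,0,-3.04,0,0,0,0.6]
    - [0,0,-3.04,0,0,0,0.6]
    - [0,0,-3.04,0,0,0,0.6]
    - [0,0,-3.04,0,0,0,0.6]

```text
t: 11.83
tool_pos: [0.5983, -0.3188, 0.3216]
ee_rot: [0.73, 0.683, 0.0, -0.0]
wrist_force: [0.9, -0.7, -0.1]
finger_gap: 0.0558
finger_force: 0.0
```

move_arm:
  rows:
    - [1.2,-3.09,0,0,0,0,1]
    - [1.2,-3.09,0,0,0,0,1]
    - [1.2,-3.08,0,0,0,0,1]
    - [1.2,-3.09,0,0,0,0,1]
    - [1.2,-3.08,0,0,0,0,1]

```text
t: 12.25
tool_pos: [0.447, -0.2481, 0.3203]
ee_rot: [0.73, 0.683, -0.0, 0.0]
wrist_force: [0.3, -0.4, 0.2]
finger_gap: 0.0848
finger_force: 0.0
```

move_arm:
  rows:
    - [3.13,-0.29,1.12,0,0,-0.1,1]
    - [3.14,0.02,1.13,0,0,-0.1,1]
    - [3.13,0.33,1.12,0,0,-0.099,1]
    - [3.08,0.64,1.13,0,0,-0.1,1]
    - [3.0,0.95,1.12,0,0,-0.099,1]

```text
t: 12.67
tool_pos: [0.4439, -0.0904, 0.264]
ee_rot: [0.537, 0.843, 0.0, 0.001]
wrist_force: [0.7, -0.1, 0.5]
finger_gap: 0.0934
finger_force: 0.0
```

move_arm:
  rows:
    - [2.89,1.24,1.13,0,0,-0.1,1]
    - [2.75,1.52,1.12,0,0,-0.099,1]
    - [2.59,1.78,1.13,0,0,-0.1,1]
    - [2.4,2.03,1.12,0,0,-0.099,1]
    - [2.19,2.26,1.13,0,0,-0.1,1]

```text
t: 13.08
tool_pos: [0.4398, 0.0668, 0.2076]
ee_rot: [0.313, 0.95, 0.0, 0.001]
wrist_force: [0.1, 0.0, -0.6]
finger_gap: 0.0928
finger_force: 0.0
```

```bash
python3 - <<'E'
from m import *
P=[shot('scene'),shot('top')];save(P[0],'s4.png')
for q in('plaque1_mid','plaque2_mid'):
    for p in P:
        for r in robot.regions_of(p,q)[:4]: print(q,r['score'],*rect(p,r['pixels'],.024))
        for r in robot.pinpoint(p,q)[:4]: print(q,r['score'],atz(p,r['at'],.012))
s=robot.get_state();print(s['tool_pos'],s['joints'],s['finger_gap'])
from plan import plan
plan([((.436,.253,.11),1.527,1,.035)])
E
```

```text
plaque1_mid 0.68 [0.4667 0.2513] (99, 44) -2.3912353515625
plaque1_mid 0.45 [0.7791 0.1763] (194, 85) -20.072647094726562
plaque1_mid 0.79 [[0.4595 0.261  0.012 ]]
plaque1_mid 0.97 [0.4571 0.2532] (83, 39) -1.5171356201171875
plaque1_mid 0.92 [[0.4611 0.2596 0.012 ]]
plaque2_mid 0.83 [0.4497 0.3464] (95, 48) 10.730691909790039
plaque2_mid 0.66 [0.6065 0.2335] (94, 47) -74.50673198699951
plaque2_mid 0.57 [0.5765 0.3959] (83, 54) 59.73781967163086
plaque2_mid 0.49 [0.4017 0.4612] (101, 43) -60.336246490478516
plaque2_mid 0.85 [[0.595  0.2408 0.012 ]]
plaque2_mid 0.77 [[0.4399 0.3592 0.012 ]]
plaque2_mid 0.7 [[0.572  0.4022 0.012 ]]
plaque2_mid 0.47 [[0.3959 0.4658 0.012 ]]
plaque2_mid 0.95 [0.4411 0.3487] (85, 41) 12.56714153289795
plaque2_mid 0.91 [0.3921 0.4639] (86, 40) -58.59857368469238
plaque2_mid 0.84 [0.5968 0.2359] (85, 42) -74.96511459350586
plaque2_mid 0.8 [0.5674 0.3986] (89, 34) 62.031211853027344
plaque2_mid 0.84 [[0.391  0.4634 0.012 ]]
plaque2_mid 0.73 [[0.598  0.2341 0.012 ]]
plaque2_mid 0.57 [[0.5674 0.4038 0.012 ]]
[0.44   0.0643 0.208 ] [ 0.2898  0.4163 -0.6668  2.0222  0.3514  0.8161  0.3472] 0.09284017018142285
[[1.66,2.12,1.4,-0.0,0.0,-0.086,1],[1.48,2.26,1.4,-0.0,0.0,-0.086,1],[1.28,2.38,1.4,-0.0,0.0,-0.086,1],[1.07,2.48,1.4,-0.0,0.0,-0.085,1],[0.85,2.56,1.4,-0.0,0.0,-0.086,1]]
[[0.63,2.62,1.39,-0.0,0.0,-0.085,1],[0.41,2.66,1.4,-0.0,0.001,-0.086,1]]
--
```

View pics/s4.png

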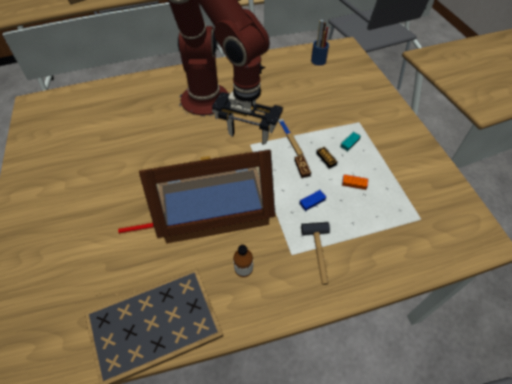

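move_arm:
  rows:
    - [1.66,2.13,1.4,0,0,-0.086,1]
    - [1.48,2.28,1.4,0,0,-0.086,1]
    - [1.3,2.4,1.4,0,0,-0.086,1]
    - [1.1,2.5,1.4,0,0,-0.085,1]
    - [0.9,2.58,1.4,0,0,-0.086,1]

```text
t: 14.0
tool_pos: [0.4365, 0.202, 0.1373]
ee_rot: [0.105, 0.994, 0.0, 0.0]
wrist_force: [0.3, 0.6, 0.3]
finger_gap: 0.0935
finger_force: 0.0
```

move_arm:
  rows:
    - [0.65,2.65,1.4,0,0,-0.085,1]
    - [0.41,2.68,1.4,0,0,-0.086,1]
    - [0,0,0,0,0,0,1]
    - [0,0,0,0,0,0,1]

```text
t: 14.33
tool_pos: [0.4341, 0.2567, 0.1091]
ee_rot: [0.02, 1.0, 0.0, -0.001]
wrist_force: [0.1, 0.1, 0.2]
finger_gap: 0.0932
finger_force: 0.0
```

```bash
python3 - <<'E'
from plan import *
s=robot.get_state();print(s['tool_pos'],s['ee_rot'])
plan([((.435,.255,.031),1.53,1,.02)])
E
```

```text
[0.43410874 0.25669194 0.1091341 ] [ 1.98658517e-02  9.99802422e-01  4.12980676e-05 -6.80049866e-04]
[[-0.03,-0.04,1.95,0.0,-0.0,0.0,1],[-0.03,-0.04,1.95,0.0,-0.0,0.0,1],[-0.02,-0.04,1.96,0.0,-0.001,0.001,1],[-0.02,-0.05,1.95,0.0,-0.0,0.0,1]]
--
```

move_arm:
  rows:
    - [0,0,1.95,0,0,0,0.9]
    - [0,0,1.95,0,0,0,0.8]
    - [0,0,1.95,0,0,0,0.7]
    - [0,0,1.95,0,0,0,0.65]
    - [0,0,0,0,0,0,0.6]
  newtons: 18

```text
t: 14.75
tool_pos: [0.4341, 0.2524, 0.0296]
ee_rot: [0.022, 1.0, -0.003, -0.002]
wrist_force: [0.0, -0.9, -0.5]
finger_gap: 0.064
finger_force: 0.0
```

move_arm:
  rows:
    - [0,0,0,0,0,0,0.1]
    - [0,0,0,0,0,0,0.1]
    - [0,0,0,0,0,0,0.1]
    - [0,0,0,0,0,0,0.1]
    - [0,0,0,0,0,0,0.1]

```text
t: 15.17
tool_pos: [0.4352, 0.256, 0.0328]
ee_rot: [0.021, 1.0, 0.0, 0.001]
wrist_force: [-0.3, -0.2, 4.4]
finger_gap: 0.0359
finger_force: 18.0
```

move_arm:
  rows:
    - [0,0,0,0,0,0,0.1]
    - [0,0,0,0,0,0,0.1]

```text
t: 15.33
tool_pos: [0.4352, 0.256, 0.0328]
ee_rot: [0.021, 1.0, 0.0, 0.001]
wrist_force: [-0.7, -1.2, 6.6]
finger_gap: 0.0358
finger_force: 18.0
```

move_arm:
  rows:
    - [0,0,-1,0,0,0,0.1]
    - [0,0,-2.5,0,0,0,0.1]
    - [0,0,-3.5,0,0,0,0.1]
    - [0,0,-3.5,0,0,0,0.1]
    - [0,0,-3.5,0,0,0,0.1]

```text
t: 15.75
tool_pos: [0.4337, 0.2558, 0.1735]
ee_rot: [0.02, 1.0, 0.0, -0.001]
wrist_force: [0.4, -0.5, -0.9]
finger_gap: 0.0358
finger_force: 1.8
```

move_arm:
  rows:
    - [0,0,-3,0,0,0,0.1]
    - [0,0,0,0,0,0,0.1]

```text
t: 15.92
tool_pos: [0.4363, 0.2588, 0.2079]
ee_rot: [0.02, 1.0, 0.004, 0.005]
wrist_force: [0.2, 1.0, -1.8]
finger_gap: 0.0356
finger_force: 18.0
```

```bash
python3 - <<'E'
from m import *
p=shot('top');s=shot('scene')
img=cv2.imread('pics/t3.png')[:,:,::-1].astype(int)
blue=(img[:,:,2]>img[:,:,0]+15)&(img[:,:,2]>img[:,:,1]+10);blue[:, :245]=0;blue[:,400:]=0;blue[:130]=0;blue[235:]=0
n,l,st,c=cv2.connectedComponentsWithStats(blue.astype(np.uint8));k=1+st[1:,4].argmax();print(st[k])
m=l==k
O=np.array([.540,-.076]);ex=np.array([.9978,-.066]);ey=np.array([.066,.9978])
for col in(270,300,330,355):
    r=np.where(m[:,col])[0].max()+.5
    w=atz(p,[col,r],.06)[0,:2]-O;print('front',col,r,w@ex,w@ey)
for row in(175,190,205):
    cs=np.where(m[row])[0]
    for cc in(cs.min()-.5,cs.max()+.5):
        w6=atz(p,[cc,row],.06)[0,:2]-O;w1=atz(p,[cc,row],.012)[0,:2]-O;print('side',row,cc,w6@ey,w1@ey)
st=robot.get_state();print(st['tool_pos'],st['finger_gap'],st['finger_force'],st['wrist_force'])
f=np.hstack([cv2.resize(s['img'][80:220,210:370],(400,350)),cv2.resize(p['img'][150:290,100:260],(400,350))]);cv2.imwrite('pics/h5.png',f[:,:,::-1])
E
```

```text
[ 258  155  112   62 6040]
front 270 212.5 -0.08647477659333504 0.11470294932808156
front 300 213.5 -0.0860567760431235 0.03950311197189184
front 330 214.5 -0.08565183425532018 -0.035742790845713975
front 355 215.5 -0.08574381692070865 -0.09851116648327188
side 175 258.5 0.1469341007355135 0.14637160815231717
side 175 368.5 -0.1343108163116997 -0.14910070747254028
side 190 258.5 0.14554264602347153 0.1449097636142161
side 190 368.5 -0.13360437608978007 -0.14835853040348376
side 205 257.5 0.14668305570434287 0.14610786345084883
side 205 368.5 -0.13292321675847144 -0.1476429131150211
[0.4346 0.256  0.203 ] 0.03578115964503436 17.999863028526306 [-0.0013  0.3048 -1.2158]
```

View pics/h5.png

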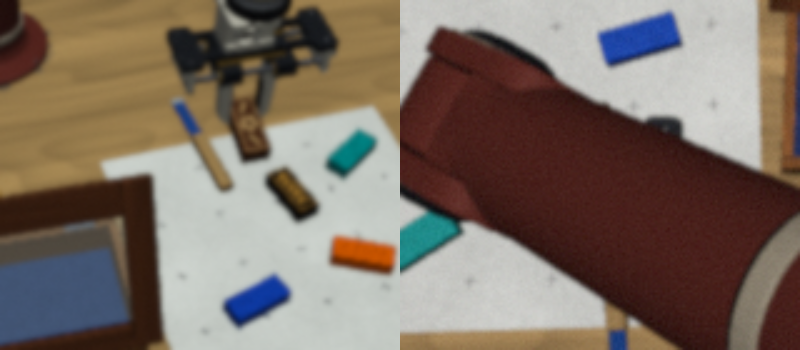

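```bash
python3 - <<'E'
from plan import *
plan([((.462,-.128,.2),1.505,.1,.033)])
E
```

```text
[[-0.36,-3.19,0.02,0.0,0.0,0.002,0.1],[-0.36,-3.19,0.02,0.0,0.0,0.002,0.1],[-0.37,-3.19,0.02,0.0,0.0,0.002,0.1],[-0.38,-3.19,0.02,0.0,0.0,0.002,0.1],[-0.38,-3.18,0.02,0.0,0.0,0.002,0.1]]
[[-0.39,-3.18,0.02,0.0,0.0,0.002,0.1],[-0.4,-3.18,0.02,0.0,0.0,0.002,0.1],[-0.4,-3.18,0.03,0.0,0.0,0.002,0.1],[-0.41,-3.18,0.02,0.0,0.001,0.002,0.1],[-0.42,-3.18,0.03,0.0,0.0,0.002,0.1]]
[[-0.42,-3.18,0.02,0.001,0.001,0.002,0.1],[-0.43,-3.19,0.03,0.0,0.0,0.003,0.1]]
--
```

move_arm:
  rows:
    - [-0.36,-3.19,0.02,0,0,0.002,0.1]
    - [-0.36,-3.19,0.02,0,0,0.002,0.1]
    - [-0.37,-3.19,0.02,0,0,0.002,0.1]
    - [-0.38,-3.19,0.02,0,0,0.002,0.1]
    - [-0.38,-3.18,0.02,0,0,0.002,0.1]

```text
t: 16.43
tool_pos: [0.4444, 0.0938, 0.1992]
ee_rot: [0.025, 1.0, -0.001, -0.002]
wrist_force: [0.2, -0.7, -0.8]
finger_gap: 0.0358
finger_force: 18.0
```

move_arm:
  rows:
    - [-0.39,-3.18,0.02,0,0,0.002,0.1]
    - [-0.4,-3.18,0.02,0,0,0.002,0.1]
    - [-0.4,-3.18,0.02,0,0,0.002,0.1]
    - [-0.41,-3.18,0.02,0,0,0.002,0.1]
    - [-0.42,-3.18,0.03,0,0,0.002,0.1]

```text
t: 16.85
tool_pos: [0.4557, -0.0658, 0.1981]
ee_rot: [0.03, 1.0, 0.0, -0.002]
wrist_force: [0.9, 0.6, 0.4]
finger_gap: 0.0355
finger_force: 18.0
```

move_arm:
  rows:
    - [-0.42,-3.18,0.02,0,0,0.002,0.1]
    - [-0.43,-3.19,0.03,0,0,0.003,0.1]
    - [0,0,0,0,0,0,0.1]
    - [0,0,0,0,0,0,0.1]

```text
t: 17.18
tool_pos: [0.4603, -0.1302, 0.1972]
ee_rot: [0.035, 0.999, 0.0, -0.002]
wrist_force: [-0.3, 0.0, 0.4]
finger_gap: 0.036
finger_force: 18.0
```

```bash
python3 - <<'E'
from m import *
p=shot('top');s=shot('scene')
st=robot.get_state();print(st['tool_pos'],st['ee_rot'],st['finger_gap'],st['finger_force'],st['wrist_force'])
f=np.hstack([cv2.resize(s['img'][80:240,110:300],(400,337)),cv2.resize(p['img'][120:280,230:420],(400,337))]);cv2.imwrite('pics/h6.png',f[:,:,::-1])
from plan import plan
plan([((.4735,-.128,.12),1.505,.1,.033)])
E
```

```text
[ 0.461  -0.1271  0.1982] [ 0.0322  0.9995  0.0008 -0.0011] 0.03566437779732324 18.00008922815323 [ 0.4319  0.0778 -1.2546]
[[-0.42,-0.01,2.6,0.0,-0.001,0.0,0.1],[-0.42,-0.01,2.61,0.001,-0.001,0.001,0.1],[-0.43,0.0,2.6,0.0,-0.0,0.0,0.1]]
--
```

View pics/h6.png

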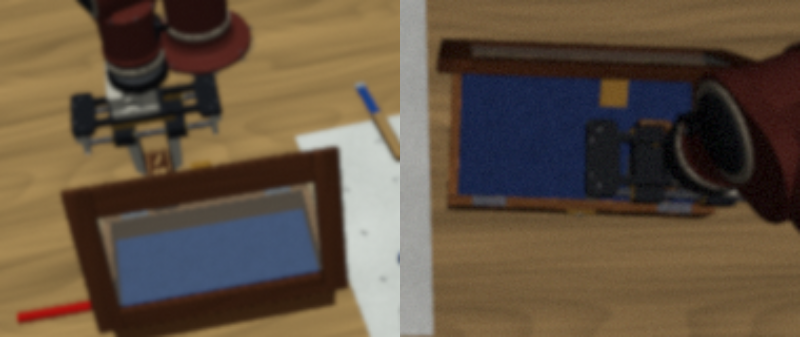

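move_arm:
  rows:
    - [-0.37,0,2,0,0,0,0.1]
    - [-0.37,0,2,0,0,0,0.1]
    - [-0.37,0,2,0,0,0,0.1]
    - [0,0,2,0,0,0,0.1]

```text
t: 17.62
tool_pos: [0.4735, -0.1267, 0.1183]
ee_rot: [0.031, 1.0, 0.001, 0.0]
wrist_force: [0.2, -0.5, 0.8]
finger_gap: 0.0361
finger_force: 18.0
```

```bash
python3 - <<'E'
from m import *
p=shot('top');s=shot('scene')
st=robot.get_state();print(st['tool_pos'],st['ee_rot'],st['finger_gap'],st['finger_force'],st['wrist_force'])
f=np.hstack([cv2.resize(s['img'][80:240,110:300],(400,337)),cv2.resize(p['img'][120:280,230:420],(400,337))]);cv2.imwrite('pics/h7.png',f[:,:,::-1])
E
```

```text
[ 0.4707 -0.1268  0.1166] [ 0.0309  0.9995  0.0009 -0.0034] 0.03541213948357009 18.00015538930893 [ 0.0661 -0.1893 -0.4338]
```

View pics/h7.png

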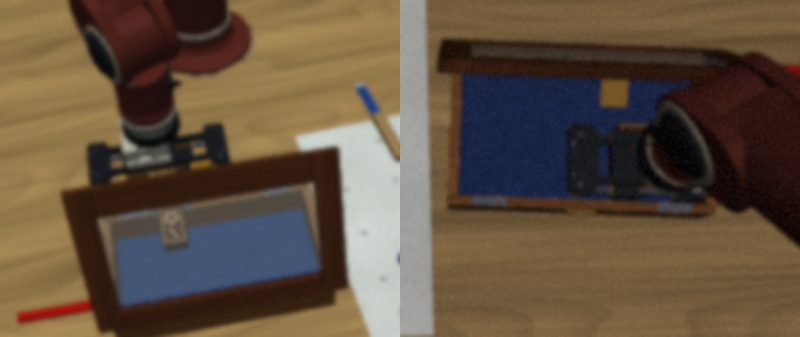

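move_arm:
  rows:
    - [0,0,2,0,0,0,0.1]
    - [0,0,2,0,0,0,0.1]
    - [0,0,1.5,0,0,0,0.1]
    - [0,0,1,0,0,0,0.1]
    - [0,0,0,0,0,0,0.1]

```text
t: 18.13
tool_pos: [0.4727, -0.1277, 0.0535]
ee_rot: [0.032, 0.999, 0.0, -0.001]
wrist_force: [-0.2, 0.2, -0.5]
finger_gap: 0.0358
finger_force: 18.0
```

move_arm:
  rows:
    - [0,0,0.2,0,0,0,0.1]
    - [0,0,0.2,0,0,0,0.1]
    - [0,0,0.1,0,0,0,0.1]

```text
t: 18.38
tool_pos: [0.4732, -0.1285, 0.05]
ee_rot: [0.033, 0.999, -0.0, 0.001]
wrist_force: [-1.6, 1.1, 2.6]
finger_gap: 0.0358
finger_force: 18.0
```

move_arm:
  rows:
    - [0,0,0.15,0,0,0,0.1]
    - [0,0,0.1,0,0,0,0.1]
  newtons: 8

```text
t: 18.55
tool_pos: [0.4732, -0.1289, 0.047]
ee_rot: [0.033, 0.999, -0.0, 0.0]
wrist_force: [-0.4, 0.6, 0.5]
finger_gap: 0.0358
finger_force: 8.0
```

move_arm:
  rows:
    - [0,0,0.1,0,0,0,0.1]
    - [0,0,0,0,0,0,0.1]

```text
t: 18.72
tool_pos: [0.473, -0.129, 0.0456]
ee_rot: [0.033, 0.999, 0.0, 0.0]
wrist_force: [-0.3, 0.1, 1.3]
finger_gap: 0.0359
finger_force: 8.0
```

Nearly flat at the expected height; release gently and withdraw straight up.

move_arm:
  rows:
    - [0,0,0.1,0,0,0,0.1]
    - [0,0,0,0,0,0,0.5]
    - [0,0,0,0,0,0,0.6]
    - [0,0,0,0,0,0,0.6]
    - [0,0,0,0,0,0,0.6]

```text
t: 19.13
tool_pos: [0.473, -0.1289, 0.0445]
ee_rot: [0.033, 0.999, 0.0, 0.0]
wrist_force: [-0.4, -1.1, -0.7]
finger_gap: 0.0552
finger_force: 0.0
```

move_arm:
  rows:
    - [0,0,0,0,0,0,0.6]
    - [0,0,-2,0,0,0,0.6]
    - [0,0,-3,0,0,0,0.6]
    - [0,0,-3,0,0,0,0.6]
    - [0.4,0,-3,0,0,0,0.6]

```text
t: 19.55
tool_pos: [0.4692, -0.1284, 0.1557]
ee_rot: [0.033, 0.999, 0.0, 0.0]
wrist_force: [-0.4, -0.4, -0.2]
finger_gap: 0.0555
finger_force: 0.0
```

move_arm:
  rows:
    - [0.4,0,-3,0,0,0,0.8]
    - [0.4,0,-3,0,0,0,0.8]
    - [0,0,0,0,0,0,0.8]

```text
t: 19.8
tool_pos: [0.4634, -0.1277, 0.2195]
ee_rot: [0.033, 0.999, -0.001, 0.005]
wrist_force: [0.9, 0.1, -0.3]
finger_gap: 0.0708
finger_force: 0.0
```

```bash
python3 - <<'E'
from m import *
p=shot('top');s=shot('scene')
st=robot.get_state();print(st['tool_pos'],st['finger_gap'],st['wrist_force'],st['t'])
for r in robot.regions_of(s,'plaque2_mid')[:5]: print(r['score'],*rect(s,r['pixels'],.024))
for r in robot.regions_of(p,'plaque2_mid')[:5]: print(r['score'],*rect(p,r['pixels'],.024))
for r in robot.pinpoint(s,'plaque1_mid')[:2]: print(r['score'],r['at'],atz(s,r['at'],.024))
a=np.radians(13)
c=np.array([.444,.350])-.024*np.array([np.cos(a),np.sin(a)]);print(c)
from plan import plan
plan([((.45,.10,.2),np.pi/2,1,.036),((c[0],c[1],.11),a+np.pi/2,1,.036)])
f=np.hstack([cv2.resize(s['img'][80:240,110:300],(400,337)),cv2.resize(p['img'][120:280,230:420],(400,337))]);cv2.imwrite('pics/h8.png',f[:,:,::-1])
E
```

```text
[ 0.4612 -0.1284  0.2154] 0.07342502542575129 [ 0.0754 -0.5881 -0.2921] 19.9
0.82 [0.6073 0.2327] (91, 45) -73.36442947387695
0.77 [0.4033 0.4608] (103, 46) -60.826087951660156
0.75 [0.4504 0.3462] (96, 49) 6.330850601196289
0.64 [0.5772 0.3947] (88, 53) 61.22361373901367
0.95 [0.3924 0.463 ] (88, 42) -57.036624908447266
0.89 [0.5982 0.2355] (86, 45) -75.090012550354
0.83 [0.5681 0.3987] (91, 37) 61.256629943847656
0.59 [0.443  0.3484] (89, 40) 13.0619478225708
[0.4206 0.3446]
[[0.36,3.24,0.19,0.0,-0.0,-0.009,1],[0.33,3.25,0.19,0.0,-0.0,-0.009,1],[0.3,3.25,0.19,0.0,-0.001,-0.01,1],[0.27,3.25,0.19,0.0,-0.0,-0.009,1],[0.23,3.26,0.19,0.0,-0.001,-0.01,1]]
[[0.2,3.26,0.2,0.0,-0.0,-0.009,1],[0.18,3.25,0.19,0.0,-0.001,-0.01,1]]
--
[[0.37,3.06,1.13,0.0,0.0,-0.028,1],[0.28,3.07,1.13,0.0,0.0,-0.028,1],[0.19,3.07,1.13,0.0,0.0,-0.028,1],[0.11,3.08,1.12,0.0,0.0,-0.029,1],[0.02,3.08,1.13,0.0,0.0,-0.028,1]]
[[-0.07,3.08,1.12,0.0,0.0,-0.029,1],[-0.15,3.07,1.13,0.0,0.0,-0.028,1],[-0.24,3.07,1.12,0.0,0.0,-0.029,1]]
--
```

View pics/h8.png

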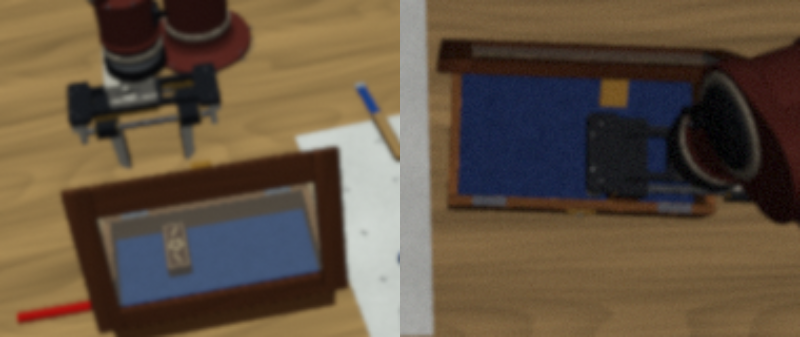

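move_arm:
  rows:
    - [0.36,3.24,0.19,0,0,-0.009,1]
    - [0.33,3.25,0.19,0,0,-0.009,1]
    - [0.3,3.25,0.19,0,0,-0.01,1]
    - [0.27,3.25,0.19,0,0,-0.009,1]
    - [0.23,3.26,0.19,0,0,-0.01,1]

```text
t: 20.47
tool_pos: [0.4529, 0.0362, 0.2037]
ee_rot: [0.009, 1.0, 0.0, -0.001]
wrist_force: [0.8, 0.0, -0.6]
finger_gap: 0.0929
finger_force: 0.0
```

move_arm:
  rows:
    - [0.2,3.26,0.2,0,0,-0.009,1]
    - [0.18,3.25,0.19,0,0,-0.01,1]
    - [0.37,3.06,1.13,0,0,-0.028,1]
    - [0.28,3.07,1.13,0,0,-0.028,1]
    - [0.19,3.07,1.13,0,0,-0.028,1]

```text
t: 20.88
tool_pos: [0.439, 0.1931, 0.1655]
ee_rot: [-0.043, 0.999, -0.0, -0.001]
wrist_force: [0.3, 0.1, 0.6]
finger_gap: 0.0929
finger_force: 0.0
```

move_arm:
  rows:
    - [0.11,3.08,1.12,0,0,-0.029,1]
    - [0.02,3.08,1.13,0,0,-0.028,1]
    - [-0.07,3.08,1.12,0,0,-0.029,1]
    - [-0.15,3.07,1.13,0,0,-0.028,1]
    - [-0.24,3.07,1.12,0,0,-0.029,1]

```text
t: 21.3
tool_pos: [0.4204, 0.3457, 0.1087]
ee_rot: [-0.114, 0.993, -0.001, -0.001]
wrist_force: [0.1, 0.6, 0.3]
finger_gap: 0.0929
finger_force: 0.0
```

move_arm:
  rows:
    - [0,0,0,0,0,0,1]
    - [0,0,0,0,0,0,1]

```text
t: 21.47
tool_pos: [0.4194, 0.3461, 0.1091]
ee_rot: [-0.115, 0.993, -0.0, -0.002]
wrist_force: [0.4, 0.3, -0.9]
finger_gap: 0.0929
finger_force: 0.0
```

```bash
python3 - <<'E'
from m import *
s=shot('scene')
for r in robot.regions_of(s,'plaque2_mid')[:5]: print(r['score'],*rect(s,r['pixels'],.024))
st=robot.get_state();print(st['tool_pos'],st['finger_gap'],st['wrist_force'],st['t'])
from plan import plan
plan([((.4206,.345,.031),np.pi/2+.227,1,.02)])
E
```

```text
0.88 [0.5766 0.3945] (85, 53) 60.411476135253906
0.68 [ 0.4772 -0.0692] (462, 293) 86.22735595703125
0.62 [0.4498 0.348 ] (95, 51) 11.873269081115723
0.57 [0.6079 0.2322] (98, 48) -70.47311019897461
0.48 [0.4021 0.4578] (102, 46) -58.07354164123535
[0.4212 0.3435 0.1099] 0.0932532205308254 [0.1676 0.4582 0.7783] 21.5667
[[0.0,0.05,1.97,-0.001,-0.001,-0.0,1],[0.01,0.04,1.97,-0.0,-0.0,-0.0,1],[0.0,0.04,1.98,-0.001,-0.001,-0.0,1],[0.01,0.04,1.97,-0.0,-0.0,-0.0,1]]
--
```

move_arm:
  rows:
    - [0,0,1.97,0,0,0,0.9]
    - [0,0,1.97,0,0,0,0.8]
    - [0,0,1.97,0,0,0,0.7]
    - [0,0,1.9,0,0,0,0.65]
    - [0,0,0,0,0,0,0.6]
  newtons: 20

```text
t: 21.98
tool_pos: [0.4211, 0.3407, 0.03]
ee_rot: [-0.112, 0.994, -0.003, -0.002]
wrist_force: [0.1, -0.7, 0.0]
finger_gap: 0.0643
finger_force: 0.0
```

move_arm:
  rows:
    - [0,0,0,0,0,0,0.1]
    - [0,0,0,0,0,0,0.1]
    - [0,0,0,0,0,0,0.1]
    - [0,0,0,0,0,0,0.1]
    - [0,0,0,0,0,0,0.1]

```text
t: 22.4
tool_pos: [0.4221, 0.3451, 0.0342]
ee_rot: [-0.113, 0.994, 0.001, 0.001]
wrist_force: [-0.6, -0.5, 4.4]
finger_gap: 0.0359
finger_force: 20.0
```

move_arm:
  rows:
    - [0,0,0,0,0,0,0.1]
    - [0,0,0,0,0,0,0.1]

```text
t: 22.57
tool_pos: [0.422, 0.3451, 0.0342]
ee_rot: [-0.113, 0.994, 0.0, 0.001]
wrist_force: [-0.9, -0.6, 6.5]
finger_gap: 0.0358
finger_force: 20.0
```

move_arm:
  rows:
    - [0,0,-1,0,0,0,0.1]
    - [0,0,-2.5,0,0,0,0.1]
    - [0,0,-3.5,0,0,0,0.1]
    - [0,0,-3.5,0,0,0,0.1]
    - [0,0,-3.5,0,0,0,0.1]

```text
t: 22.98
tool_pos: [0.4208, 0.3444, 0.1747]
ee_rot: [-0.114, 0.994, -0.0, -0.001]
wrist_force: [1.2, 0.6, 0.0]
finger_gap: 0.0359
finger_force: 20.0
```

move_arm:
  rows:
    - [0,0,-2.6,0,0,0,0.1]
    - [0,0,0,0,0,0,0.1]

```text
t: 23.15
tool_pos: [0.4226, 0.3477, 0.205]
ee_rot: [-0.114, 0.994, 0.004, 0.004]
wrist_force: [0.4, 0.2, -0.3]
finger_gap: 0.0358
finger_force: 20.0
```

```bash
python3 - <<'E'
from plan import *
st=robot.get_state();print(st['tool_pos'],st['finger_gap'],st['finger_force'],st['wrist_force'])
plan([((.468,-.003,.2),1.505,.1,.036),((.480,-.003,.12),1.505,.1,.02)])
E
```

```text
[0.42260816 0.34770864 0.20499491] 0.03577398761693335 19.99960631132126 [ 0.3912529   0.17343408 -0.30556701]
[[0.35,-3.52,0.03,0.001,0.001,0.029,0.1],[0.25,-3.53,0.03,0.001,0.001,0.029,0.1],[0.14,-3.53,0.03,0.001,0.001,0.029,0.1],[0.04,-3.54,0.04,0.001,0.001,0.029,0.1],[-0.06,-3.54,0.04,0.001,0.001,0.03,0.1]]
[[-0.17,-3.53,0.04,0.0,0.001,0.029,0.1],[-0.27,-3.53,0.04,0.001,0.001,0.03,0.1],[-0.37,-3.51,0.05,0.0,0.0,0.029,0.1],[-0.47,-3.5,0.04,0.001,0.001,0.03,0.1],[-0.58,-3.49,0.05,0.0,0.0,0.029,0.1]]
--
[[-0.24,0.02,1.6,0.0,0.0,0.0,0.1],[-0.24,0.01,1.6,0.0,0.0,0.0,0.1],[-0.24,0.02,1.6,0.0,0.0,0.0,0.1],[-0.24,0.01,1.6,0.0,0.0,0.0,0.1],[-0.24,0.02,1.6,0.0,0.0,0.0,0.1]]
--
```

move_arm:
  rows:
    - [0.35,-3.5,0.03,0,0,0.029,0.1]
    - [0.25,-3.5,0.03,0,0,0.029,0.1]
    - [0.14,-3.5,0.03,0,0,0.029,0.1]
    - [0.04,-3.5,0.03,0,0,0.029,0.1]
    - [-0.06,-3.5,0.03,0,0,0.03,0.1]

```text
t: 23.57
tool_pos: [0.4431, 0.1689, 0.197]
ee_rot: [-0.04, 0.999, -0.0, -0.001]
wrist_force: [1.0, -0.0, -0.7]
finger_gap: 0.0359
finger_force: 20.0
```

move_arm:
  rows:
    - [-0.17,-3.5,0.03,0,0,0.029,0.1]
    - [-0.27,-3.5,0.03,0,0,0.03,0.1]
    - [-0.37,-3.5,0.03,0,0,0.029,0.1]
    - [-0.47,-3.5,0.03,0,0,0.03,0.1]
    - [-0.58,-3.5,0.03,0,0,0.029,0.1]

```text
t: 23.98
tool_pos: [0.4656, -0.0056, 0.1956]
ee_rot: [0.033, 0.999, -0.0, -0.001]
wrist_force: [0.4, 0.8, -0.5]
finger_gap: 0.0363
finger_force: 20.0
```

move_arm:
  rows:
    - [0,0,0,0,0,0,0.1]
    - [0,0,0,0,0,0,0.1]

```text
t: 24.15
tool_pos: [0.4658, -0.0064, 0.1952]
ee_rot: [0.036, 0.999, -0.0, -0.001]
wrist_force: [0.3, -0.0, -0.6]
finger_gap: 0.0357
finger_force: 20.0
```

```bash
python3 - <<'E'
from m import *
p=shot('top');s=shot('scene')
st=robot.get_state();print(st['tool_pos'],st['finger_gap'],st['finger_force'],st['wrist_force'])
from plan import plan
plan([((.480,-.003,.12),1.505,.1,.02)])
f=np.hstack([cv2.resize(s['img'][80:240,110:300],(400,337)),cv2.resize(p['img'][120:280,230:420],(400,337))]);cv2.imwrite('pics/h9.png',f[:,:,::-1])
E
```

```text
[ 0.4658 -0.0029  0.1959] 0.035682223155627205 19.99993622303009 [-0.4536  0.6972 -0.471 ]
[[-0.35,0.02,1.9,0.0,-0.0,0.0,0.1],[-0.36,0.02,1.89,0.0,-0.0,0.0,0.1],[-0.35,0.02,1.9,0.001,-0.0,0.001,0.1],[-0.36,0.01,1.89,0.0,-0.001,0.0,0.1]]
--
```

View pics/h9.png

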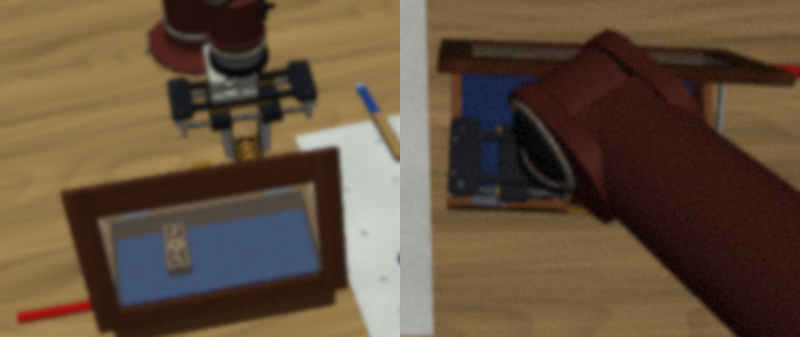

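move_arm:
  rows:
    - [-0.35,0,1.9,0,0,0,0.1]
    - [-0.35,0,1.9,0,0,0,0.1]
    - [-0.35,0,1.9,0,0,0,0.1]
    - [-0.35,0,1.9,0,0,0,0.1]
    - [0,0,0,0,0,0,0.1]

```text
t: 24.67
tool_pos: [0.4787, -0.003, 0.1175]
ee_rot: [0.031, 1.0, 0.0, -0.003]
wrist_force: [1.2, -1.0, -0.1]
finger_gap: 0.0358
finger_force: 20.0
```

```bash
python3 - <<'E'
from m import *
p=shot('top');s=shot('scene')
st=robot.get_state();print(st['tool_pos'],st['finger_gap'],st['finger_force'],st['wrist_force'])
f=np.hstack([cv2.resize(s['img'][80:240,110:300],(400,337)),cv2.resize(p['img'][120:280,230:420],(400,337))]);cv2.imwrite('pics/h10.png',f[:,:,::-1])
E
```

```text
[ 0.4799 -0.0029  0.12  ] 0.03572220702065785 19.99965637922287 [0.1361 0.0698 0.1096]
```

View pics/h10.png

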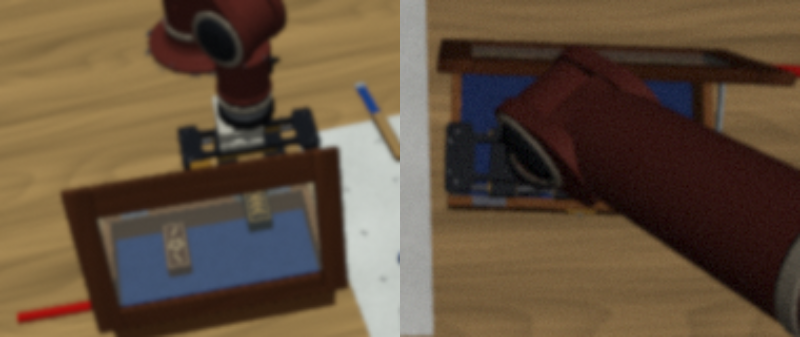

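Clear of lid and tab. Lower on.

move_arm:
  rows:
    - [0,0,2,0,0,0,0.1]
    - [0,0,2,0,0,0,0.1]
    - [0,0,1.6,0,0,0,0.1]
    - [0,0,0.8,0,0,0,0.1]
    - [0,0,0,0,0,0,0.1]

```text
t: 25.18
tool_pos: [0.48, -0.0041, 0.0558]
ee_rot: [0.032, 0.999, 0.0, -0.0]
wrist_force: [-0.4, 1.1, -0.9]
finger_gap: 0.0354
finger_force: 20.0
```

move_arm:
  rows:
    - [0,0,0.25,0,0,0,0.1]
    - [0,0,0.2,0,0,0,0.1]
    - [0,0,0.2,0,0,0,0.1]

```text
t: 25.43
tool_pos: [0.4811, -0.0046, 0.0503]
ee_rot: [0.033, 0.999, 0.0, 0.001]
wrist_force: [-0.1, 0.1, -0.7]
finger_gap: 0.0359
finger_force: 20.0
```

move_arm:
  rows:
    - [0,0,0.2,0,0,0,0.1]
    - [0,0,0.1,0,0,0,0.1]
    - [0,0,0,0,0,0,0.1]
  newtons: 8

```text
t: 25.68
tool_pos: [0.4804, -0.0048, 0.0465]
ee_rot: [0.033, 0.999, -0.0, 0.0]
wrist_force: [-0.1, 0.5, -0.8]
finger_gap: 0.0358
finger_force: 8.0
```

move_arm:
  rows:
    - [0,0,0.1,0,0,0,0.1]
    - [0,0,0,0,0,0,0.1]

```text
t: 25.85
tool_pos: [0.4805, -0.0048, 0.046]
ee_rot: [0.033, 0.999, -0.0, 0.0]
wrist_force: [-0.9, -0.6, 3.3]
finger_gap: 0.0361
finger_force: 8.0
```

move_arm:
  rows:
    - [0,0,0,0,0,0,0.5]
    - [0,0,0,0,0,0,0.6]
    - [0,0,0,0,0,0,0.6]
    - [0,0,0,0,0,0,0.6]
    - [0,0,0,0,0,0,0.6]

```text
t: 26.27
tool_pos: [0.4803, -0.0047, 0.0454]
ee_rot: [0.033, 0.999, 0.0, -0.0]
wrist_force: [-1.0, 0.2, -0.1]
finger_gap: 0.0552
finger_force: 0.0
```

move_arm:
  rows:
    - [0,0,-2,0,0,0,0.6]
    - [0,0,-3,0,0,0,0.6]
    - [0,0,-3,0,0,0,0.6]
    - [0.4,0,-3,0,0,0,0.6]
    - [0.4,0,-3,0,0,0,0.6]

```text
t: 26.68
tool_pos: [0.472, -0.0041, 0.1867]
ee_rot: [0.033, 0.999, 0.0, -0.0]
wrist_force: [-0.0, -0.2, 0.2]
finger_gap: 0.056
finger_force: 0.0
```

move_arm:
  rows:
    - [0.8,0,-3.5,0,0,0,0.6]
    - [0.8,0,-3.5,0,0,0,0.6]
    - [0.8,0,-3.5,0,0,0,0.6]
    - [0.8,0,-2.5,0,0,0,0.6]
    - [0,0,0,0,0,0,0.6]

```text
t: 27.1
tool_pos: [0.4416, -0.0007, 0.3201]
ee_rot: [0.033, 0.999, -0.001, 0.005]
wrist_force: [-0.1, 0.5, 0.4]
finger_gap: 0.0559
finger_force: 0.0
```

```bash
python3 - <<'E'
from m import *
p=shot('top');s=shot('scene')
st=robot.get_state();print(st['tool_pos'],st['joints'],st['wrist_force'],st['t'])
for n in(p,s):
  for r in robot.pinpoint(n,'prop_grip')[:2]: print(r['score'],r['at'],atz(n,r['at'],.082))
f=np.hstack([cv2.resize(s['img'][80:240,110:300],(400,337)),cv2.resize(p['img'][120:280,230:420],(400,337))]);cv2.imwrite('pics/h11.png',f[:,:,::-1])
from plan import plan
plan([((.45,-.25,.33),-.066,.6,.036),((.599,-.319,.25),-.066,.6,.036),((.599,-.319,.088),-.066,.6,.033)])
E
```

```text
[ 0.4404 -0.0023  0.3159] [ 0.6809  0.3255 -0.9629  1.8575  0.2992  1.1105  1.1124] [-0.0289 -0.2624  0.4096] 27.2
0.41 [408.1, 151.5] [[ 0.6043 -0.3102  0.082 ]]
0.61 [136.9, 229.3] [[ 0.6016 -0.3067  0.082 ]]
0.33 [214.2, 225.6] [[ 0.6494 -0.0905  0.082 ]]
[[-0.19,-1.76,-0.11,-0.0,-0.0,0.112,0.6],[-0.38,-1.73,-0.11,-0.0,-0.0,0.112,0.6],[-0.58,-1.67,-0.11,-0.0,-0.0,0.112,0.6],[-0.76,-1.6,-0.11,-0.0,-0.0,0.112,0.6],[-0.93,-1.5,-0.11,-0.0,-0.0,0.112,0.6]]
[[-1.09,-1.39,-0.11,-0.0,-0.0,0.112,0.6],[-1.24,-1.26,-0.11,-0.0,-0.0,0.112,0.6],[-1.38,-1.11,-0.11,-0.0,-0.0,0.112,0.6],[-1.49,-0.95,-0.11,-0.0,-0.0,0.112,0.6],[-1.59,-0.78,-0.12,-0.0,-0.0,0.113,0.6]]
[[-1.66,-0.59,-0.11,-0.001,-0.0,0.112,0.6],[-1.72,-0.4,-0.12,-0.0,-0.0,0.113,0.6],[-1.76,-0.21,-0.12,-0.001,-0.0,0.112,0.6],[-1.76,-0.01,-0.11,-0.0,-0.0,0.113,0.6]]
--
[[-0.98,2.55,1.33,-0.0,-0.0,-0.0,0.6],[-0.98,2.56,1.33,-0.0,-0.0,-0.0,0.6],[-0.99,2.55,1.33,-0.0,-0.0,-0.0,0.6],[-0.98,2.56,1.33,-0.0,-0.0,-0.0,0.6],[-0.99,2.55,1.34,-0.0,-0.0,-0.0,0.6]]
[[-0.98,2.56,1.33,-0.0,-0.0,-0.0,0.6]]
--
[[-0.0,0.0,3.24,-0.0,-0.0,-0.0,0.6],[-0.0,0.0,3.24,-0.0,-0.0,-0.0,0.6],[-0.0,0.0,3.24,-0.0,-0.0,-0.0,0.6],[-0.0,0.0,3.24,-0.0,-0.0,-0.0,0.6],[-0.01,0.01,3.24,-0.0,-0.0,-0.0,0.6]]
--
```

View pics/h11.png

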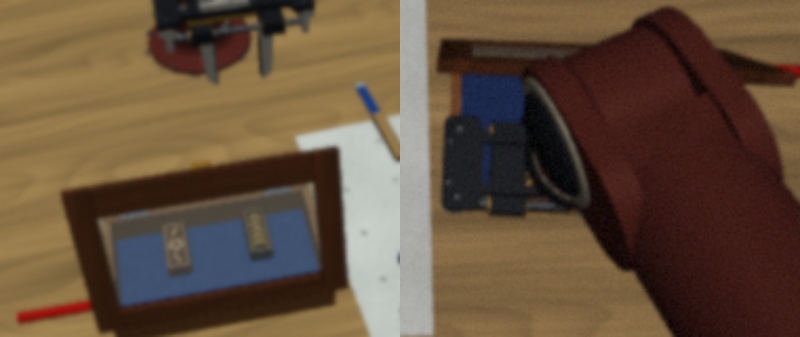

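```bash
python3 - <<'E'
from plan import *
plan([((.45,-.30,.33),-.066,.6,.036),((.599,-.319,.25),-.066,.6,.036)])
E
```

```text
[[-0.21,-2.11,-0.11,-0.0,-0.0,0.112,0.6],[-0.45,-2.08,-0.11,-0.0,-0.0,0.112,0.6],[-0.68,-2.01,-0.11,-0.0,-0.0,0.112,0.6],[-0.9,-1.93,-0.11,-0.0,-0.0,0.112,0.6],[-1.11,-1.81,-0.11,-0.0,-0.0,0.112,0.6]]
[[-1.3,-1.68,-0.11,-0.0,-0.0,0.112,0.6],[-1.48,-1.52,-0.11,-0.0,-0.0,0.112,0.6],[-1.64,-1.35,-0.11,-0.0,-0.0,0.112,0.6],[-1.79,-1.16,-0.11,-0.0,-0.0,0.112,0.6],[-1.9,-0.95,-0.12,-0.0,-0.0,0.113,0.6]]
[[-2.0,-0.73,-0.11,-0.001,-0.0,0.112,0.6],[-2.06,-0.5,-0.12,-0.0,-0.0,0.113,0.6],[-2.11,-0.26,-0.11,-0.001,-0.0,0.112,0.6],[-2.12,-0.02,-0.12,-0.0,-0.0,0.113,0.6]]
--
[[-0.18,3.0,1.6,-0.0,-0.0,-0.0,0.6],[-0.18,3.0,1.6,-0.0,-0.0,-0.0,0.6],[-0.18,3.0,1.6,-0.0,-0.0,-0.0,0.6],[-0.19,3.0,1.6,-0.0,-0.0,-0.0,0.6],[-0.18,2.99,1.59,-0.0,-0.0,-0.0,0.6]]
--
```

move_arm:
  rows:
    - [-0.21,-2.11,-0.11,0,0,0.112,0.6]
    - [-0.45,-2.08,-0.11,0,0,0.112,0.6]
    - [-0.68,-2.01,-0.11,0,0,0.112,0.6]
    - [-0.9,-1.93,-0.11,0,0,0.112,0.6]
    - [-1.11,-1.81,-0.11,0,0,0.112,0.6]

```text
t: 27.72
tool_pos: [0.4435, -0.1094, 0.3192]
ee_rot: [0.31, 0.951, 0.0, -0.002]
wrist_force: [-0.1, -0.8, 0.3]
finger_gap: 0.0561
finger_force: 0.0
```

move_arm:
  rows:
    - [-1.3,-1.68,-0.11,0,0,0.112,0.6]
    - [-1.48,-1.52,-0.11,0,0,0.112,0.6]
    - [-1.64,-1.35,-0.11,0,0,0.112,0.6]
    - [-1.79,-1.16,-0.11,0,0,0.112,0.6]
    - [-1.9,-0.95,-0.12,0,0,0.113,0.6]

```text
t: 28.13
tool_pos: [0.4471, -0.2155, 0.3245]
ee_rot: [0.561, 0.828, -0.0, -0.002]
wrist_force: [1.0, 0.5, 0.0]
finger_gap: 0.0557
finger_force: 0.0
```

move_arm:
  rows:
    - [-2.0,-0.73,-0.11,0,0,0.112,0.6]
    - [-2.06,-0.5,-0.12,0,0,0.113,0.6]
    - [-2.11,-0.26,-0.11,0,0,0.112,0.6]
    - [-2.12,-0.02,-0.12,0,0,0.113,0.6]

```text
t: 28.47
tool_pos: [0.4502, -0.3003, 0.3288]
ee_rot: [0.732, 0.681, -0.001, -0.002]
wrist_force: [0.3, -0.0, 0.5]
finger_gap: 0.0561
finger_force: 0.0
```

move_arm:
  rows:
    - [-0.18,3.0,1.6,0,0,0,0.6]
    - [-0.18,3.0,1.6,0,0,0,0.6]
    - [-0.18,3.0,1.6,0,0,0,0.6]
    - [-0.19,3.0,1.6,0,0,0,0.6]
    - [-0.18,2.99,1.59,0,0,0,0.6]

```text
t: 28.88
tool_pos: [0.6004, -0.3182, 0.2474]
ee_rot: [0.73, 0.684, -0.001, -0.002]
wrist_force: [0.4, -1.0, 1.0]
finger_gap: 0.0557
finger_force: 0.0
```

move_arm:
  rows:
    - [0,0,0,0,0,0,0.6]
    - [0,0,0,0,0,0,0.6]

```text
t: 29.05
tool_pos: [0.5996, -0.317, 0.246]
ee_rot: [0.729, 0.684, -0.001, -0.004]
wrist_force: [-0.7, -0.1, 0.5]
finger_gap: 0.0563
finger_force: 0.0
```

```bash
python3 - <<'E'
from plan import *
st=robot.get_state();print(st['tool_pos'],st['joints'],st['wrist_force'],st['t'])
plan([((.599,-.319,.088),-.066,.6,.033)])
E
```

```text
[ 0.59956894 -0.31696506  0.2460198 ] [ 0.67990011  0.6968223  -0.43584012  1.3094047   0.29251241  1.20652873
  0.16387946] [-0.69316135 -0.11761011  0.48223666] 29.05
[[-0.05,0.02,3.16,-0.002,-0.001,0.0,0.6],[-0.05,0.01,3.16,-0.001,-0.001,0.001,0.6],[-0.05,0.0,3.16,-0.002,-0.001,0.0,0.6],[-0.04,-0.0,3.16,-0.001,-0.0,0.001,0.6],[-0.05,-0.0,3.16,-0.002,-0.001,0.0,0.6]]
--
```

move_arm:
  rows:
    - [-0.05,0,3.16,0,0,0,0.6]
    - [-0.05,0,3.16,0,0,0,0.6]
    - [-0.05,0,3.16,0,0,0,0.6]
    - [0,0,3.16,0,0,0,0.6]
    - [0,0,3.16,0,0,0,0.6]

```text
t: 29.47
tool_pos: [0.5984, -0.3206, 0.0925]
ee_rot: [0.73, 0.683, -0.001, 0.0]
wrist_force: [0.3, 0.2, 0.4]
finger_gap: 0.0559
finger_force: 0.0
```

move_arm:
  rows:
    - [0,0,0,0,0,0,0.6]
    - [0,0,0,0,0,0,0]
    - [0,0,0,0,0,0,0]
    - [0,0,0,0,0,0,0]
    - [0,0,0,0,0,0,0]
  newtons: 30

```text
t: 29.88
tool_pos: [0.601, -0.3204, 0.0961]
ee_rot: [0.73, 0.683, 0.001, 0.002]
wrist_force: [0.1, 0.2, 0.1]
finger_gap: 0.0339
finger_force: 0.0
```

move_arm:
  rows:
    - [0,0,0,0,0,0,0]
    - [0,0,0,0,0,0,0]
    - [0,0,0,0,0,0,0]
    - [0,0,0,0,0,0,0]
    - [0,0,0,0,0,0,0]

```text
t: 30.3
tool_pos: [0.5991, -0.3201, 0.0934]
ee_rot: [0.73, 0.683, -0.0, -0.0]
wrist_force: [-1.5, 0.5, 1.8]
finger_gap: 0.0154
finger_force: 30.0
```

move_arm:
  rows:
    - [0,-0.18,-0.64,0,0,0,0]
    - [0,-0.22,-0.62,0,0,0,0]
    - [0,-0.27,-0.6,0,0,0,0]
    - [0,-0.31,-0.58,0,0,0,0]
    - [0,-0.36,-0.56,0,0,0,0]
  newtons: 35

```text
t: 30.72
tool_pos: [0.585, -0.319, 0.1234]
ee_rot: [0.73, 0.683, -0.001, -0.001]
wrist_force: [-1.3, -0.6, -7.1]
finger_gap: 0.0148
finger_force: 35.0
```

move_arm:
  rows:
    - [0,-0.4,-0.53,0,0,0,0]
    - [0,-0.44,-0.5,0,0,0,0]
    - [0,-0.47,-0.46,0,0,0,0]
    - [0,-0.5,-0.43,0,0,0,0]
    - [0,-0.53,-0.39,0,0,0,0]

```text
t: 31.13
tool_pos: [0.5623, -0.3175, 0.1467]
ee_rot: [0.73, 0.683, 0.0, 0.0]
wrist_force: [-0.9, -1.2, -9.4]
finger_gap: 0.0152
finger_force: 35.0
```

move_arm:
  rows:
    - [0,-0.56,-0.35,0,0,0,0]
    - [0,-0.59,-0.3,0,0,0,0]
    - [0,-0.61,-0.26,0,0,0,0]
    - [0,-0.63,-0.21,0,0,0,0]
    - [0,-0.64,-0.16,0,0,0,0]

```text
t: 31.55
tool_pos: [0.5343, -0.3156, 0.1608]
ee_rot: [0.73, 0.684, 0.002, 0.002]
wrist_force: [3.1, -1.6, -3.9]
finger_gap: 0.0148
finger_force: 35.0
```

move_arm:
  rows:
    - [0,-0.65,-0.12,0,0,0,0]
    - [0,-0.66,-0.07,0,0,0,0]
    - [0,-0.66,-0.02,0,0,0,0]
    - [0,-0.66,0.03,0,0,0,0]
    - [0,-0.65,0.08,0,0,0,0]

```text
t: 31.97
tool_pos: [0.5013, -0.3134, 0.1624]
ee_rot: [0.73, 0.684, 0.001, 0.002]
wrist_force: [4.1, -1.1, 1.8]
finger_gap: 0.0155
finger_force: 35.0
```

move_arm:
  rows:
    - [0,-0.65,0.13,0,0,0,0]
    - [0,-0.64,0.18,0,0,0,0]
    - [0,-0.62,0.23,0,0,0,0]
    - [0,-0.6,0.27,0,0,0,0]
    - [0,-0.58,0.32,0,0,0,0]

```text
t: 32.38
tool_pos: [0.4682, -0.3108, 0.1481]
ee_rot: [0.73, 0.683, 0.0, -0.001]
wrist_force: [2.9, -1.3, -0.2]
finger_gap: 0.0151
finger_force: 35.0
```

move_arm:
  rows:
    - [0,-0.55,0.36,0,0,0,0]
    - [0,-0.53,0.4,0,0,0,0]
    - [0,-0.49,0.44,0,0,0,0]
    - [0,-0.46,0.47,0,0,0,0]
    - [0,-0.42,0.51,0,0,0,0]

```text
t: 32.8
tool_pos: [0.4445, -0.309, 0.1264]
ee_rot: [0.73, 0.684, 0.0, -0.0]
wrist_force: [3.9, 1.0, -2.5]
finger_gap: 0.0154
finger_force: 35.0
```

move_arm:
  rows:
    - [0,-0.38,0.54,0,0,0,0]
    - [0,-0.34,0.56,0,0,0,0]
    - [0,-0.3,0.59,0,0,0,0]
    - [0,-0.25,0.61,0,0,0,0]
    - [0,-0.21,0.63,0,0,0,0]

```text
t: 33.22
tool_pos: [0.4306, -0.308, 0.0974]
ee_rot: [0.73, 0.684, 0.001, 0.0]
wrist_force: [4.9, 2.4, -1.2]
finger_gap: 0.015
finger_force: 35.0
```

move_arm:
  rows:
    - [0,-0.16,0.64,0,0,0,0]
    - [0,-0.11,0.65,0,0,0,0]
    - [0,-0.06,0.66,0,0,0,0]
    - [0,-0.01,0.66,0,0,0,0]

```text
t: 33.55
tool_pos: [0.4275, -0.3078, 0.0715]
ee_rot: [0.73, 0.684, 0.001, 0.001]
wrist_force: [4.5, 2.8, 2.0]
finger_gap: 0.0147
finger_force: 35.0
```

move_arm:
  rows:
    - [0,0,0.4,0,0,0,0]
    - [0,0,0,0,0,0,0]

```text
t: 33.72
tool_pos: [0.4276, -0.3078, 0.0672]
ee_rot: [0.73, 0.684, 0.001, 0.0]
wrist_force: [5.0, 2.5, 2.7]
finger_gap: 0.0149
finger_force: 35.0
```

move_arm:
  rows:
    - [0,0,0.3,0,0,0,0]
    - [0,0,0.3,0,0,0,0]
    - [0,0,0,0,0,0,0]

```text
t: 33.97
tool_pos: [0.4279, -0.3078, 0.0624]
ee_rot: [0.73, 0.684, 0.001, 0.001]
wrist_force: [4.4, 3.2, 4.4]
finger_gap: 0.0148
finger_force: 35.0
```

```bash
python3 - <<'E'
from m import *
p=shot('top');s=shot('scene')
st=robot.get_state();print(st['tool_pos'],st['wrist_force'],st['t'])
f=np.hstack([cv2.resize(s['img'][80:240,110:300],(400,337)),cv2.resize(p['img'][120:280,230:420],(400,337))]);cv2.imwrite('pics/h12.png',f[:,:,::-1])
E
```

```text
[ 0.4279 -0.3079  0.0624] [3.9662 3.7483 5.1429] 34.0667
```

View pics/h12.png

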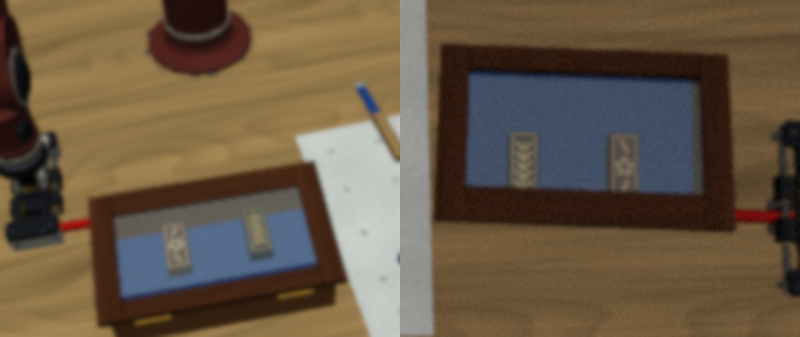

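move_arm:
  rows:
    - [0,0,0,0,0,0,0.5]
    - [0,0,0,0,0,0,0.5]
    - [0,0,0,0,0,0,0.5]
    - [0,0,0,0,0,0,0.5]
    - [0,0,-1,0,0,0,0.5]
  newtons: 20

```text
t: 34.48
tool_pos: [0.4235, -0.3081, 0.0699]
ee_rot: [0.73, 0.683, -0.002, -0.003]
wrist_force: [0.8, 0.2, -0.0]
finger_gap: 0.043
finger_force: 0.0
```

move_arm:
  rows:
    - [0,0,-2,0,0,0,0.5]
    - [0,0,-3,0,0,0,0.5]
    - [0,0,-3,0,0,0,0.5]
    - [0,0,-3,0,0,0,0]
    - [0,0,-2,0,0,0,0]

```text
t: 34.9
tool_pos: [0.4264, -0.3088, 0.2048]
ee_rot: [0.73, 0.683, -0.0, 0.001]
wrist_force: [0.6, -0.5, -0.3]
finger_gap: 0.0371
finger_force: 0.0
```

```bash
python3 - <<'E'
from m import *
p=shot('top');s=shot('scene')
st=robot.get_state();print(st['tool_pos'],st['wrist_force'],st['t'])
for n in(p,s):
  for q,z in(('lid_front',.085),('prop_grip',.052)):
    for r in robot.pinpoint(n,q)[:1]: print(q,r['score'],atz(n,r['at'],z))
  for r in robot.regions_of(n,'lid_front')[:1]: print(rect(n,r['pixels'],.078))
from plan import plan
plan([((.441,-.071,.17),-.066,0,.036)])
E
```

```text
[ 0.4277 -0.3095  0.2056] [-0.2749  0.0004  0.239 ] 35.0
lid_front 0.73 [[ 0.438  -0.0646  0.085 ]]
prop_grip 0.47 [[ 0.4199 -0.2995  0.052 ]]
(array([ 0.5289, -0.0751]), (354, 218), 86.66608428955078)
lid_front 0.65 [[ 0.4495 -0.0776  0.085 ]]
prop_grip 0.65 [[ 0.4321 -0.3005  0.052 ]]
(array([ 0.5285, -0.0773]), (353, 234), 86.43584442138672)
[[3.39,-0.0,0.44,-0.0,-0.0,-0.0,0],[3.39,-0.0,0.44,-0.0,-0.0,-0.0,0],[3.39,-0.0,0.44,-0.001,-0.0,-0.0,0],[3.4,-0.0,0.44,-0.0,-0.0,-0.0,0],[3.39,-0.0,0.44,-0.001,-0.001,-0.0,0]]
[[3.4,-0.01,0.43,-0.0,-0.0,-0.0,0],[3.39,-0.0,0.44,-0.001,-0.001,-0.0,0]]
--
```

move_arm:
  rows:
    - [3.39,0,0.44,0,0,0,0]
    - [3.39,0,0.44,0,0,0,0]
    - [3.39,0,0.44,0,0,0,0]
    - [3.39,0,0.44,0,0,0,0]
    - [3.39,0,0.44,0,0,0,0]

```text
t: 35.72
tool_pos: [0.437, -0.1377, 0.1787]
ee_rot: [0.73, 0.683, -0.0, -0.001]
wrist_force: [0.6, -0.3, -1.1]
finger_gap: 0.0006
finger_force: 0.0
```

move_arm:
  rows:
    - [3.39,0,0.44,0,0,0,0]
    - [3.39,0,0.44,0,0,0,0]
    - [0,0,2,0,0,0,0]
    - [0,0,2,0,0,0,0]
    - [0,0,1,0,0,0,0]

```text
t: 36.13
tool_pos: [0.4407, -0.0706, 0.1186]
ee_rot: [0.729, 0.684, -0.001, -0.002]
wrist_force: [-0.6, -0.1, -0.4]
finger_gap: 0.0005
finger_force: 0.0
```

move_arm:
  rows:
    - [0,0,0,0,0,0,0]
    - [0,0,0,0,0,0,0]

```text
t: 36.3
tool_pos: [0.4415, -0.0714, 0.1201]
ee_rot: [0.73, 0.684, -0.001, -0.001]
wrist_force: [0.7, 0.6, -0.3]
finger_gap: 0.0003
finger_force: 0.0
```

move_arm:
  rows:
    - [0,0,0.5,0,0,0,0]
    - [0,0,0.4,0,0,0,0]
    - [0,0,0.2,0,0,0,0]

```text
t: 36.55
tool_pos: [0.4423, -0.0719, 0.11]
ee_rot: [0.73, 0.683, 0.0, 0.0]
wrist_force: [-2.6, 0.1, 11.7]
finger_gap: 0.0005
finger_force: 5.9
```

move_arm:
  rows:
    - [0,0,0.2,0,0,0,0]
    - [0,0,0.2,0,0,0,0]

```text
t: 36.72
tool_pos: [0.442, -0.0718, 0.1069]
ee_rot: [0.73, 0.683, -0.0, 0.0]
wrist_force: [-2.8, -0.2, 7.6]
finger_gap: 0.0001
finger_force: 4.0
```

move_arm:
  rows:
    - [0,0,0.2,0,0,0,0]
    - [0,0,0.2,0,0,0,0]

```text
t: 36.88
tool_pos: [0.4417, -0.0718, 0.1023]
ee_rot: [0.73, 0.683, -0.0, 0.0]
wrist_force: [-0.5, 0.4, 0.4]
finger_gap: 0.0004
finger_force: 0.1
```

move_arm:
  rows:
    - [0,0,0.2,0,0,0,0]
    - [0,0,0.2,0,0,0,0]

```text
t: 37.05
tool_pos: [0.4422, -0.0717, 0.0983]
ee_rot: [0.73, 0.683, -0.0, 0.0]
wrist_force: [-4.3, 0.9, 18.3]
finger_gap: 0.0007
finger_force: 9.2
```

move_arm:
  rows:
    - [0,0,0.1,0,0,0,0]
    - [0,0,0.1,0,0,0,0]

```text
t: 37.22
tool_pos: [0.4422, -0.0718, 0.0975]
ee_rot: [0.73, 0.683, -0.0, 0.001]
wrist_force: [-6.5, 0.2, 27.1]
finger_gap: 0.0006
finger_force: 13.4
```

move_arm:
  rows:
    - [0,0,-0.5,0,0,0,0]
    - [0,0,-2,0,0,0,0]
    - [0,0,-3,0,0,0,0]
    - [0,0,-3,0,0,0,0]
    - [-3,0,-2,0,0,0,0]

```text
t: 37.63
tool_pos: [0.4422, -0.096, 0.2036]
ee_rot: [0.726, 0.687, 0.003, 0.001]
wrist_force: [1.0, -0.7, 0.2]
finger_gap: 0.0007
finger_force: 0.0
```

move_arm:
  rows:
    - [-3.5,0,-1,0,0,0,0]
    - [-3.5,0,-1,0,0,0,0]
    - [-3.5,0,0,0,0,0,0]
    - [-3.5,0,0,0,0,0,0]
    - [-3.5,0,0,0,0,0,0]

```text
t: 38.05
tool_pos: [0.4284, -0.2782, 0.221]
ee_rot: [0.73, 0.683, 0.0, 0.001]
wrist_force: [0.7, 0.3, 0.6]
finger_gap: 0.0004
finger_force: 0.0
```

move_arm:
  rows:
    - [-3.5,0,0,0,0,0,0]
    - [-3.5,0,0,0,0,0,0]
    - [0,0,0,0,0,0,0]
    - [0,0,0,0,0,0,0]
    - [0,0,0,0,0,0,0]

```text
t: 38.47
tool_pos: [0.4241, -0.3452, 0.2204]
ee_rot: [0.73, 0.684, 0.0, -0.001]
wrist_force: [-0.6, 0.2, -0.6]
finger_gap: 0.0004
finger_force: 0.0
```

```bash
python3 - <<'E'
from m import *
p=shot('top');s=shot('scene');st=robot.get_state();print(st['tool_pos'],st['wrist_force'],st['t'])
P=[s,p]
rs=[robot.pinpoint(n,'prop_grip') for n in P]
if all(rs): print('grip',tri(P,[r[0]['at'] for r in rs]))
for n in P:
  for r in robot.regions_of(n,'lid_front')[:1]: print(rect(n,r['pixels'],.07))
f=np.hstack([cv2.resize(s['img'][80:240,110:300],(400,337)),cv2.resize(p['img'][120:280,230:420],(400,337))]);cv2.imwrite('pics/h13.png',f[:,:,::-1])
E
```

```text
[ 0.4246 -0.3442  0.2208] [ 0.0795 -0.282   0.5159] 38.5667
grip [ 0.429  -0.3009  0.0508]
(array([ 0.5292, -0.0749]), (352, 227), 86.24009704589844)
(array([ 0.5281, -0.0766]), (352, 219), 86.34457397460938)
```

View pics/h13.png

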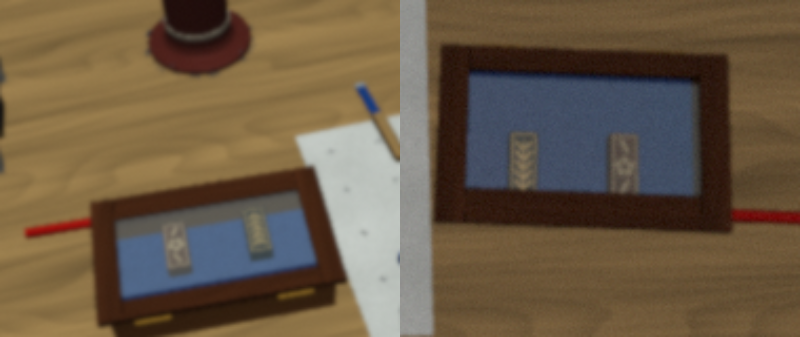

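```bash
python3 -c "
from bench import robot
print(robot.finish_job())"
```

```text
the job is handed in; nothing more can be done
None
```

I handed the job in at about 39 s: the walnut and black plaques (the only two there) lie flat, face up on the felt, the prop bar is folded down, and the lid is pressed past its catch. No verdict came back, and the shut lid is inferred from the push force dropping at the click and the last pictures.

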